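# Right a pump control box, seat it in its cradle and lock the lid

## Robot

A 7-joint arm with a two-finger parallel gripper is mounted at the origin on a cart in front of the work surface, level with it; the furniture and walls round the work are solid. World frame = base frame: x ahead of the robot, y to its left, z up, the work surface at z = 0. Lengths are in m, angles in rad, forces in N, time in s.
With the tool pointing down it reaches from about 0.425 to 0.875 m from the base axis. Payload 4.7 kg.
Tool frame: the origin (TCP) lies midway between the tips of the shut fingers; the grasp point (between the pads) lies 19 mm behind it; x points along the fingers, z is the direction in which the jaws open and shut, and the axes are right-handed (so a half turn about x gives the same grasp; the last joint's range is limited). The gripper opens to 87 mm and grips with 3 to 60 N. Pads are 19 mm wide; open, the fingers measure 117 mm over their backs; the gripper's body (75 mm by 190 mm) begins 51 mm behind the grasp point.
Start: joints at [1.21, 0.321, -0.07, 1.45, 0.023, 1.371, -0.057], TCP at [0.238, -0.605, 0.223] pointing down, gripper open.
Joint ranges: [-2.86, 2.86], [-0.3, 2.09], [-1.38, 1.24], [0.06, 2.45], [-1.56, 4.7], [0.09, 2.05], [-2.69, 2.69]. Speed limits (rad/s): [2.57, 2.57, 3.14, 3.14, 3.14, 3.14, 3.14].

## Interface

Orientations are given as a rotation vector (axis times angle).
In Python, from bench import ctrl gives the robot as it stands.
- The arm moves only by the shell command python3 -m pendant 'ROWS' [OPENING] [FORCE]. ROWS is JSON, a list of rows, each an object with "travel": the shift along the tool's x, y, z in m, a list of three; "twist": the turn about the tool's x in rad. In form: [{"travel": [x, y, z], "twist": twist}, ...]. A call has 1 to 10 rows; each row is the pose to reach, as a shift and turn from the pose measured when the call began, along the tool's axes at that moment; what a row does not reach only later rows make up. A row lasts 1/8 s, in which the tool goes at most 62.5 mm and 10.7 degrees, less where a joint would pass 70% of its speed; a pose out of reach is approached as far as the arm can. A call with a gripper value outside its range is refused whole. OPENING is the opening, from -1 (shut) to 1 (fully open), so that 0 is half open, set as the call begins (- or left out, the last holds). The fingers move at their own pace and stop on an object; FORCE is the grip in N (left out, the last holds). Time passes only in rows, so rows that repeat a pose let the fingers close. It gives the time, the measured TCP pose, the force and the opening at its end, in the units of the state.
- ctrl.get_state(): the state, without advancing time (a new reading comes with each control period).
- ctrl.get_image(name): name is "side" or "top"; returns the picture (480x640x3 uint8, red, green, blue); there is no depth.
- ctrl.camera_model(name): a dict with "K" (3x3 intrinsics, pixels), "rvec" (rotation vector, rad) and "tvec" (3), from world to camera coordinates, as OpenCV has them. Camera axes: x right, y down, z forward; pixel columns grow to the right and rows downward; lengths in m; the calibration is good to about 2 mm. A picture is of the moment at which its call begins. camera_model takes no time and is no camera call.
- ctrl.close_job(): hands the job in, once; it reports no verdict.
The state is a dict: "time": time; "joint_positions": joint angles; "qd": joint speeds; "joint_torque": joint torques, N m; "position": TCP position; "tool_rot": TCP orientation; "ft_force": force on the tool from outside, world axes, zero at the start; "torque": the same for the moment, N m; "grip_width": opening from 0.0 (shut) to 1.0 (fully open).
Only numpy, scipy, OpenCV 4.12 (cv2) and the standard library are available. Lean on these libraries where they do the work, as an engineer would, in place of code of your own. Each camera call takes 0.05 s, during which the arm holds its last target.

## Task

The grey pump control box was left lying on its orange lid. Tip it over a quarter turn at a time, standing it on a side and letting go of it in between and never letting it topple freely, until the lid is up, and seat it flat on the cradle's floor with its cable gland lying in the notch. Then with the yellow key turn the lid lock a quarter turn clockwise to its stop, and hang the key back upright in its wooden block, leaving the things round about where they are.

Things in the scene. Friction and masses are not known exactly. Their poses are not given: they have to be found in the camera images.
- control_box: Grey box, flat-sided, 110 (own x) x 62 (y) x 75 mm (z), about 0.5 kg. Origin: centre of its underside; z points to the orange lid (top 20 mm). A black cable gland, 26 mm thick, stands 20 mm out of the middle of the +x end, axis 25 mm from the underside; the -x end is plain: the box can stand on it. Starts upside down on its lid, the underside up at 75 mm, gland end pointing roughly to +y.
- lock_slot (a point): Centre of the top of the round lock head (30 mm across) in a 32 mm square well in the middle of the lid, 1.5 mm below the lid's face, 73.5 mm from the box's underside. z points out of the lid; x runs along the slot and turns with the lock. The slot crosses the whole head: 7 mm wide, 9 mm deep, flat floor.
- lock (a joint): Turn of the lid lock, rad, clockwise as seen on the lid. 0 = open, slot along the box's x (towards two white dots). 1.57 = locked, at its stop, slot along the box's y (towards two black dashes). Friction about 0.06 N m; stays where it is left; starts at 0 to 0.25.
- cradle: Fixed plywood cradle, base 184 x 110 x 10 mm. Origin: centre of its underside; floor 10 mm above it. Rails 12 mm thick rise 18 mm above the floor round a pocket 114 mm long (own x) by 66 mm wide (own y): 2 mm free on each side of the box. The +x rail has a 36 mm wide notch in its middle for the gland. The seated box's axes lie along the cradle's.
- cradle_floor (a point): Centre of the cradle's pocket floor, axes as the cradle's: the box's origin comes to this point when it is seated.
- lock_key: Yellow wing key, 0.09 kg, starts hung upright in its block. Origin: underside of the wing on the shank's axis; z up, away from the blade. Wing 12 mm thick (own x), 36 mm wide (own y) up to 10 mm above the origin, then 50 mm wide up to 42 mm. Shank 13 mm thick with a 17 mm collar; blade at its end 4.2 mm thick (own x), 20 mm wide (own y), 14 mm long.
- key_tip (a point): Middle of the blade's end edge, 54 mm below the key's origin.
- key_block: Fixed wooden block, 62 (own x) x 85 (own y) x 66 mm high, origin at the centre of its underside. A well in the middle of its top, 26 mm square and 60 mm deep, takes the key's shank; the wing rests on the top, lying along the block's y, the key's origin 66 mm above the block's.
- key_block_mouth (a point): Centre of the well's mouth, in the top face of the block; the hung key's origin is here.
- sanding_pad: Bystander: loose sanding block, black with a rust-red face, 62 by 115 by 31 mm.
- felt_pen: Bystander: loose black and white marker pen, 135 mm long, 17 mm thick.
- black_tape: Bystander: loose roll of black tape, 104 mm across, 50 mm high.
- clear_pot: Bystander: loose clear plastic cup, 69 mm across, 61 mm high.
- box_middle (a point): Middle of the box, 37.5 mm above its underside; axes as the box's.

How it is judged:
On the way, in this order (a step that is already met when the one before it is completed fails the run):
1. the box stands a quarter turn over, on one of its sides, let go and at rest (angle between control_box's own z axis and vertical between 1.5 and 1.64 rad and contact force between the fingers and control_box below 0.1 N and linear speed of control_box below 0.01 m/s), for 0.2 s.
2. the box lies lid up on the cradle's floor with the gland in the notch, let go (horizontal distance between control_box and cradle_floor below 0.006 m and z of control_box in the frame of cradle_floor below 0.003 m and angle between control_box's own z axis and vertical below 0.04 rad and angle between the x axis of control_box and the x axis of cradle_floor, either way round below 0.1 rad and contact force between the fingers and control_box below 0.1 N and linear speed of control_box below 0.01 m/s), for 0.2 s.
3. the key's blade is down in the slot of the lock, before the lock is turned (z of key_tip in the frame of lock_slot below -0.005 m and horizontal distance between key_tip and lock_slot below 0.006 m and value of joint lock below 0.5 rad), for 0.1 s.
At the end, for the whole second after the job is handed in: Box lid up in the cradle (within 6 mm of centre, under 3 mm off the floor, tilt < 0.04 rad, in line within 0.1 rad); lock past 1.35 rad; key hung in its block (within 10 mm of the well's axis, wing within 4 mm of the top, tilt < 0.12 rad); all at rest (horizontal distance between control_box and cradle_floor below 0.006 m and z of control_box in the frame of cradle_floor below 0.003 m and angle between control_box's own z axis and vertical below 0.04 rad and angle between the x axis of control_box and the x axis of cradle_floor, either way round below 0.1 rad and value of joint lock above 1.35 rad and linear speed of each of control_box, lock_key below 0.01 m/s and horizontal distance between lock_key and key_block_mouth below 0.01 m and z of lock_key in the frame of key_block_mouth below 0.004 m and angle between lock_key's own z axis and vertical below 0.12 rad); the robot touches nothing.
It fails at once if the box topples or is thrown over (turns faster than 6.5 rad/s) (angular speed of control_box above 6.5 rad/s).
It fails at once if a bystander is moved by more than 30 mm (distance of any of sanding_pad, felt_pen, black_tape, clear_pot from where it was at the start of the episode above 0.03 m).
It also fails if it takes over 72 s, if anything falls off the work surface, if the arm or the gripper's body presses on something with over 40 N, if the wrist force passes 120 N, or if a joint passes its speed limit or range.

## Working session

There is one attempt and no reset: what is moved stays moved. The work goes in short steps, Python scripts to look and compute and a shell command to move; the robot and the scene stay as the last step left them, time stands still between calls to the robot, and variables do not carry over. Pictures are saved under pics/ and viewed, and the job is handed in when it is done.

```bash
ls -la; mkdir -p pics
python3 - <<'E'
from bench import ctrl
import cv2
s=ctrl.get_state()
for k,v in s.items(): print(k,v)
for n in ("top","side"):
    im=ctrl.get_image(n); cv2.imwrite(f"pics/{n}0.png",im[:,:,::-1])
    c=ctrl.camera_model(n); print(n,c)
E
```

```text
total 12
drwxr-xr-x  3 agent agent 4096 Dec  6 22:40 .
drwxr-xr-x 23 root  root  4096 Dec  6 22:40 ..
drwxr-xr-x  2 agent agent 4096 Dec  6 22:40 pics
time 0.0
joint_positions [ 1.21009893  0.32180496 -0.07007509  1.45165194  0.02264471  1.37079987
 -0.05687495]
qd [-1.94132384e-05 -9.19693099e-04  3.74356776e-04  7.32415648e-04
 -1.58983491e-04  1.74287433e-03  1.25284598e-03]
joint_torque [ 5.74469232e-04 -4.91284740e+01 -4.03621383e-01 -3.12527883e+01
 -6.39656698e-02  4.37753170e-02  1.75606178e-04]
position [ 0.23768858 -0.60439881  0.22148474]
tool_rot [ 0.92978496  1.36520644 -0.92824269]
ft_force [-0.05384571 -1.00157323 -0.64712728]
torque [ 0.02519531 -0.00142046 -0.0329627 ]
grip_width 1.0063066763693151
top {'K': array([[500.07258377,   0.        , 330.98052699],
       [  0.        , 500.07258377, 236.9493516 ],
       [  0.        ,   0.        ,   1.        ]]), 'rvec': array([ 2.12983521, -2.17813749,  0.14288837]), 'tvec': array([-0.04606271,  0.52348478,  0.86673384])}
side {'K': array([[496.99085721,   0.        , 319.55231327],
       [  0.        , 496.99085721, 241.35508625],
       [  0.        ,   0.        ,   1.        ]]), 'rvec': array([ 0.47451812, -2.5855379 ,  1.36394646]), 'tvec': array([0.46085965, 0.18694007, 0.71813062])}
```

View pics/top0.png

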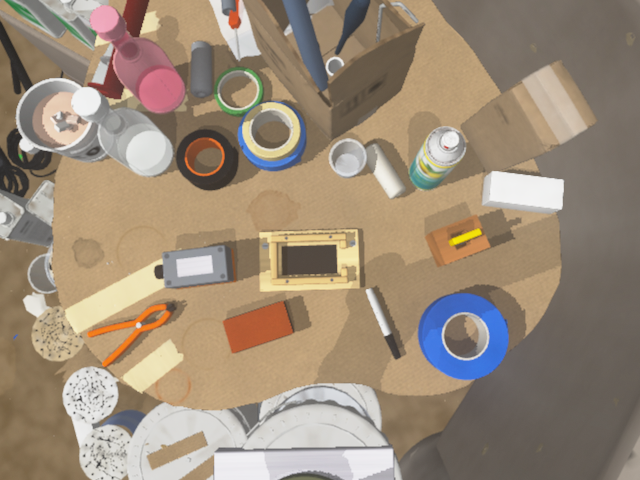

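View pics/side0.png

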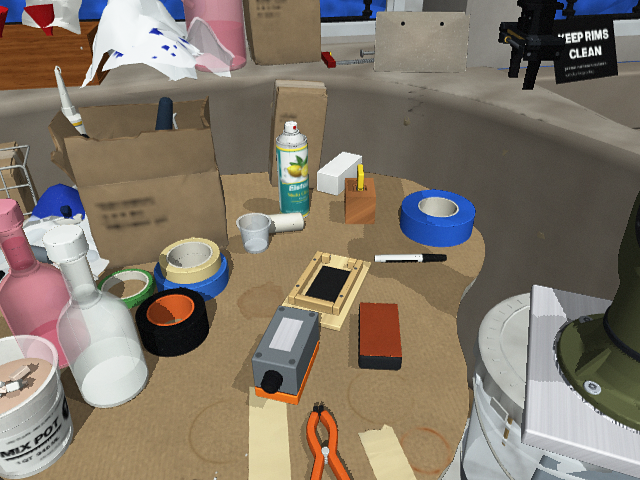

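```bash
cat > h.py <<'E'
import numpy as np,cv2
from scipy.spatial.transform import Rotation as R
from bench import ctrl
def cam(n):
    c=ctrl.camera_model(n); return np.array(c["K"]),cv2.Rodrigues(np.array(c["rvec"]))[0],np.array(c["tvec"]).ravel()
def ray(n,p,z):
    K,Rm,t=cam(n); d=Rm.T@np.linalg.inv(K)@np.array([p[0],p[1],1.]); o=-Rm.T@t
    return o+d*(z-o[2])/d[2]
def tri(pt,ps):
    A=[];b=[]
    for n,p in (("top",pt),("side",ps)):
        K,Rm,t=cam(n); d=Rm.T@np.linalg.inv(K)@np.array([p[0],p[1],1.]);d/=np.linalg.norm(d);o=-Rm.T@t
        P=np.eye(3)-np.outer(d,d);A.append(P);b.append(P@o)
    return np.linalg.lstsq(np.vstack(A),np.hstack(b),rcond=None)[0]
def proj(n,P):
    K,Rm,t=cam(n); q=K@(Rm@np.asarray(P,float)+t); return q[:2]/q[2]
def crop(src,dst,x,y,w,h,s):
    im=cv2.imread(src)[y:y+h,x:x+w]; cv2.imwrite(dst,cv2.resize(im,None,fx=s,fy=s,interpolation=cv2.INTER_CUBIC))
def st():
    s=ctrl.get_state(); T=R.from_rotvec(s["tool_rot"]).as_matrix()
    print("t",round(s["time"],2),"p",np.round(s["position"],4),"F",np.round(s["ft_force"],1),"w",round(s["grip_width"],3)); print(np.round(T,3)); return s,T
E
python3 - <<'E'
from h import *
st()
crop("pics/top0.png","pics/c1.png",140,210,240,150,3.3)
crop("pics/top0.png","pics/c2.png",410,190,120,90,6)
for n in("top","side"): K,Rm,t=cam(n);print(-Rm.T@t)
E
```

```text
t 0.1 p [ 0.2377 -0.6044  0.2215] F [-1.2 -0.1  0.4] w 1.001
[[-0.001  0.931  0.366]
 [ 0.002  0.366 -0.931]
 [-1.    -0.    -0.002]]
[ 0.40444071 -0.05533279  0.92776701]
[0.24896268 0.61938276 0.56341138]
```

View pics/c1.png

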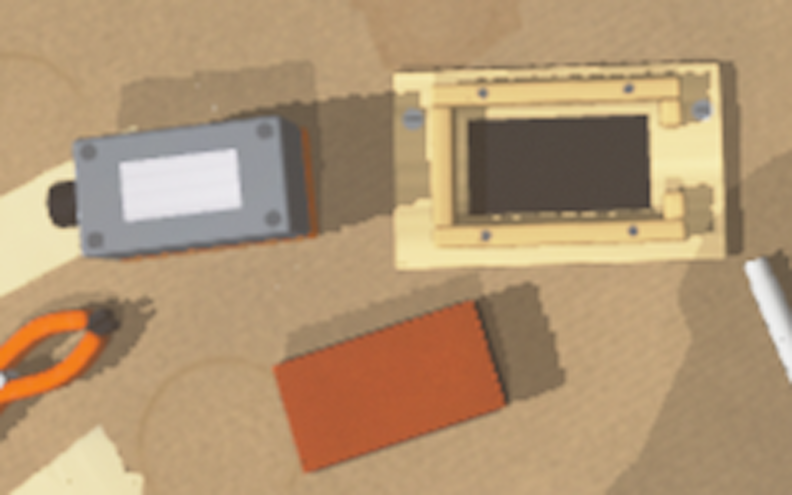

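View pics/c2.png

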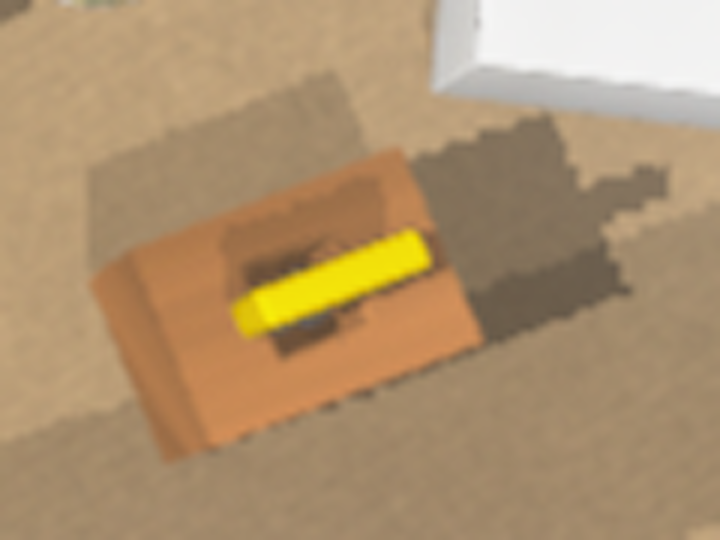

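Run:
```python
from h import *
crop("pics/top0.png","pics/c3.png",150,235,95,60,8)
crop("pics/top0.png","pics/c4.png",255,222,112,75,7)
crop("pics/side0.png","pics/c5.png",245,300,85,110,5.4)
crop("pics/side0.png","pics/c6.png",275,240,105,95,6)
```

```text
(no output)
```

View pics/c3.png

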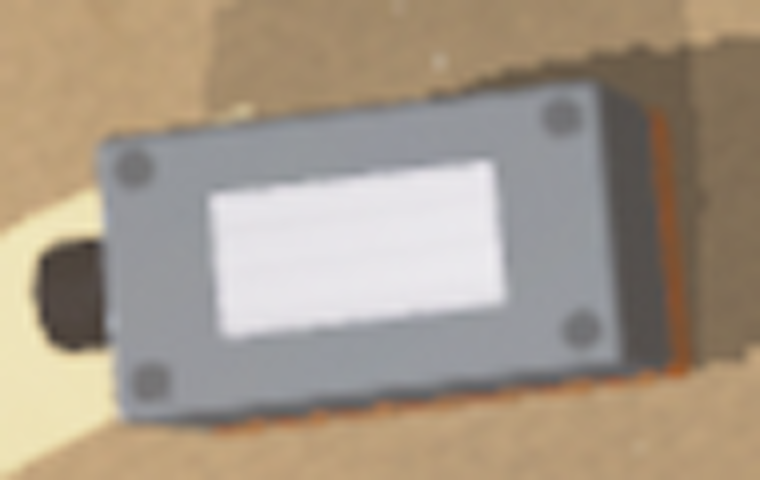

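View pics/c4.png

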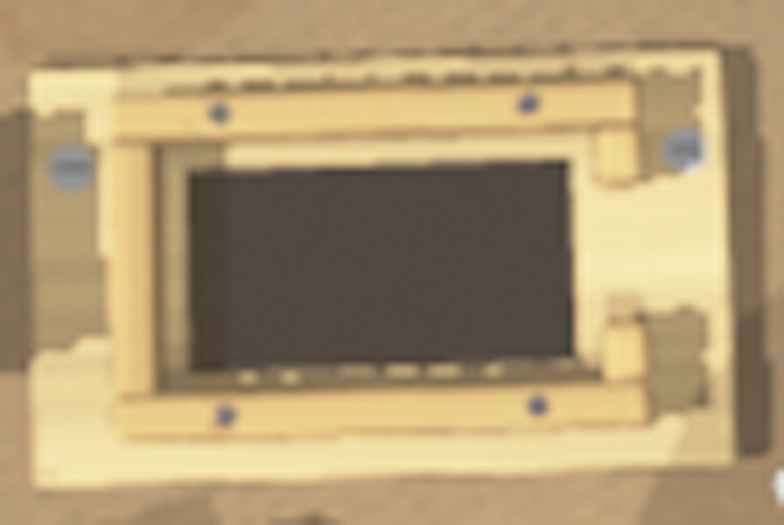

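View pics/c5.png

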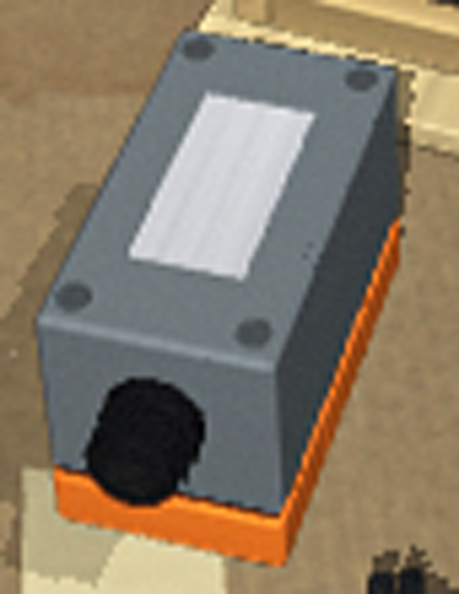

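View pics/c6.png

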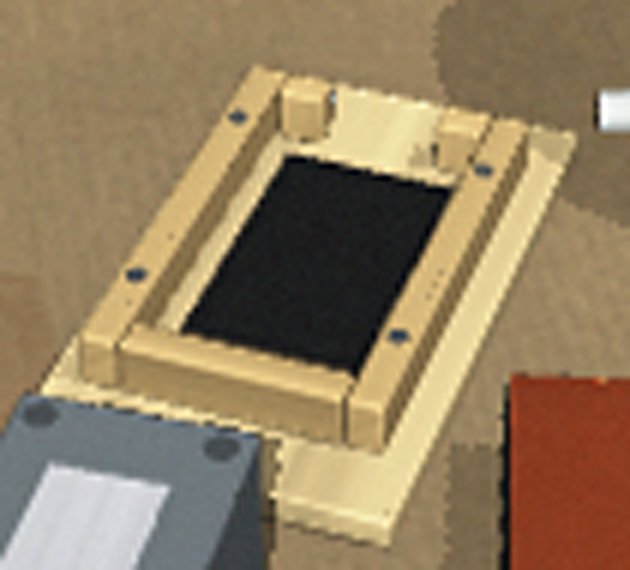

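```bash
cat >> h.py <<'E'
def u(p,s,ox,oy): return ((p[0]+.5)/s-.5+ox,(p[1]+.5)/s-.5+oy)
def rect(P):
    P=np.array(P); c=P.mean(0)
    return c, [np.linalg.norm(P[i]-P[(i+1)%4]) for i in range(4)]
def ang(a,b): d=np.subtract(b,a); return np.degrees(np.arctan2(d[1],d[0]))
E
python3 - <<'E'
from h import *
def rep(name,T,S,z,fT,fS):
    t=[ray("top",u(p,*fT),z) for p in T]
    print(name,"top c",np.round(rect(t)[0],4),"len",np.round(rect(t)[1],4),"ang",[round(ang(t[i],t[(i+1)%4]),1) for i in range(4)])
    if S:
        s=[ray("side",u(p,*fS),z) for p in S]
        print("   side c",np.round(rect(s)[0],4),"len",np.round(rect(s)[1],4),"ang",[round(ang(s[i],s[(i+1)%4]),1) for i in range(4)])
        print("  tri",np.round([tri(u(a,*fT),u(b,*fS)) for a,b in zip(T,S)],4).tolist())
rep("box",[(100,142),(598,85),(622,362),(122,418)],[(37,322),(183,33),(400,70),(275,370)],.075,(8,150,235),(5.4,245,300))
fT=(7,255,222);fS=(6,275,240)
rep("base",[(28,70),(718,48),(736,465),(35,488)],None,.010,fT,None)
rep("rails",[(115,97),(636,82),(648,422),(118,440)],[(80,340),(255,68),(528,130),(387,413)],.028,fT,fS)
E
python3 - <<'E'
from h import *
crop("pics/side0.png","pics/c7.png",335,155,55,75,8)
E
```

```text
box top c [0.4723 0.1761 0.075 ] len [0.107  0.0597 0.1065 0.0593] ang [np.float64(-84.7), np.float64(-174.8), np.float64(95.1), np.float64(5.8)]
   side c [0.4722 0.1797 0.075 ] len [0.107  0.061  0.1074 0.0598] ang [np.float64(-84.1), np.float64(-173.5), np.float64(95.3), np.float64(6.2)]
  tri [[0.4978, 0.2336, 0.0717], [0.5082, 0.1267, 0.0721], [0.4477, 0.1208, 0.0729], [0.4382, 0.2274, 0.072]]
base top c [ 0.4844 -0.016   0.01  ] len [0.1829 0.1101 0.1829 0.1102] ang [np.float64(-89.4), np.float64(-179.2), np.float64(90.6), np.float64(0.8)]
rails top c [ 0.4847 -0.0168  0.028 ] len [0.1352 0.088  0.1358 0.0887] ang [np.float64(-89.6), np.float64(-179.5), np.float64(90.7), np.float64(0.1)]
   side c [ 0.4845 -0.0123  0.028 ] len [0.1369 0.0888 0.134  0.0888] ang [np.float64(-89.2), np.float64(179.0), np.float64(90.8), np.float64(0.9)]
  tri [[0.5295, 0.0517, 0.0239], [0.5303, -0.0841, 0.0256], [0.442, -0.085, 0.0237], [0.4401, 0.0513, 0.0248]]
```

View pics/c7.png

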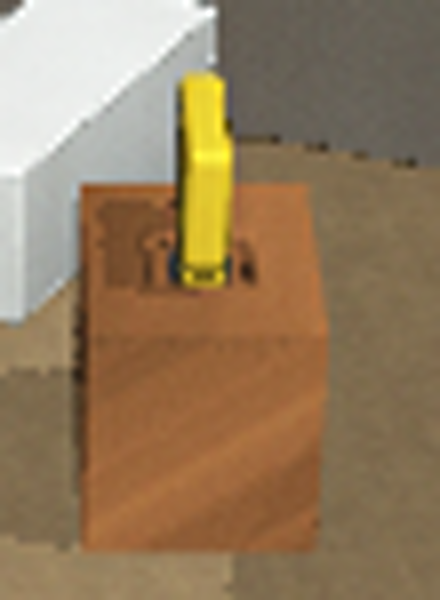

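```bash
cat >> h.py <<'E'
def go(pts,head=None):
    """pts world TCP targets; head jaw heading deg -> rows in tool axes"""
    s,T=st(); p=np.array(s["position"]); h0=np.degrees(np.arctan2(T[1,2],T[0,2])); print("jaw head",round(h0,2),"j",np.round(s["joint_positions"],2))
    for q in pts: print("travel",np.round(T.T@(np.array(q)-p),4))
    if head is not None: print("twist",round(-np.radians((head-h0+180)%360-180),4))
E
python3 - <<'E'
from h import *
go([(.40,-.4,.23),(.46,-.2,.23),(.49,0,.22),(.4685,.221,.16)],5.4)
T=[(233-0,0)]
f=(6,410,190)
P=[ray("top",u(p,*f),.066) for p in [(128,250),(402,150),(482,342),(208,447)]]
print(np.round(P,4),rect(P),[ang(P[i],P[(i+1)%4]) for i in range(4)])
g=(8,335,155)
Q=[ray("side",u(p,*g),.066) for p in [(80,185),(308,185),(327,335),(83,335)]]
print(np.round(Q,4),rect(Q),[ang(Q[i],Q[(i+1)%4]) for i in range(4)])
W=[ray("top",u(p,*f),.108) for p in [(252,335),(247,292),(412,230),(432,262)]]
print(np.round(W,4),np.mean(W,0))
E
```

```text
t 0.1 p [ 0.2377 -0.6044  0.2215] F [-1.2 -0.1  0.4] w 1.001
[[-0.001  0.931  0.366]
 [ 0.002  0.366 -0.931]
 [-1.    -0.    -0.002]]
jaw head -68.52 j [ 1.21  0.32 -0.07  1.45  0.02  1.37 -0.06]
travel [-0.0083  0.2259 -0.1308]
travel [-0.008   0.3549 -0.295 ]
travel [ 0.0023  0.4561 -0.4701]
travel [ 0.0627  0.517  -0.6835]
twist -1.2902
[[ 0.5243 -0.2318  0.066 ]
 [ 0.5519 -0.3131  0.066 ]
 [ 0.4951 -0.3328  0.066 ]
 [ 0.4665 -0.2521  0.066 ]] (array([ 0.50944761, -0.28245587,  0.066     ]), [np.float64(0.08581779862185024), np.float64(0.0600717111416686), np.float64(0.08564030007226794), np.float64(0.06115048461490916)]) [np.float64(-71.22443495203119), np.float64(-160.85253791783296), np.float64(109.49635702629635), np.float64(19.313565867004836)]
[[ 0.5542 -0.3096  0.066 ]
 [ 0.4957 -0.3309  0.066 ]
 [ 0.468  -0.2517  0.066 ]
 [ 0.5265 -0.2303  0.066 ]] (array([ 0.5110744 , -0.28063838,  0.066     ]), [np.float64(0.06219366782581152), np.float64(0.08384832946653151), np.float64(0.06231363849509126), np.float64(0.08395480755210158)]) [np.float64(-160.0220018026521), np.float64(109.3250805007787), np.float64(20.074575145398157), np.float64(-70.75591211705274)]
[[ 0.4941 -0.2562  0.108 ]
 [ 0.506  -0.2555  0.108 ]
 [ 0.5222 -0.3019  0.108 ]
 [ 0.5132 -0.3069  0.108 ]] [ 0.50886833 -0.28012207  0.108     ]
```

```bash
python3 -m pendant '[{"travel":[0,0.055,-0.03],"twist":-0.15},{"travel":[0,0.11,-0.06],"twist":-0.3},{"travel":[0,0.165,-0.09],"twist":-0.45},{"travel":[0,0.22,-0.12],"twist":-0.6},{"travel":[0,0.26,-0.165],"twist":-0.75},{"travel":[0,0.3,-0.21],"twist":-0.9},{"travel":[0,0.33,-0.26],"twist":-1.05},{"travel":[0,0.36,-0.31],"twist":-1.2},{"travel":[0,0.39,-0.36],"twist":-1.29},{"travel":[0,0.42,-0.41],"twist":-1.29}]' 1 5
python3 - <<'E'
from h import *
go([(.4685,.221,.14),(.4685,.221,.1),(.4685,.221,.0185)],5.4)
E
```

```text
time: 1.35
position: [0.4782, -0.0673, 0.222]
tool_rot: [-0.073, 1.57, 0.075]
ft_force: [1.1, 0.8, 0.9]
grip_width: 0.999
t 1.35 p [ 0.4782 -0.0673  0.222 ] F [1.1 0.8 0.9] w 0.999
[[-0.001 -0.094  0.996]
 [ 0.001  0.996  0.094]
 [-1.     0.001 -0.001]]
jaw head 5.41 j [ 0.71 -0.01 -0.61  1.83 -0.01  1.32  0.19]
travel [0.0824 0.2878 0.0176]
travel [0.1224 0.2878 0.0176]
travel [0.2039 0.2877 0.0177]
twist 0.0003
```

```bash
python3 -m pendant '[{"travel":[0,0.06,0.004],"twist":0},{"travel":[0,0.12,0.008],"twist":0},{"travel":[0,0.18,0.012],"twist":0},{"travel":[0.02,0.235,0.017],"twist":0},{"travel":[0.06,0.283,0.0177],"twist":0},{"travel":[0.11,0.288,0.0177],"twist":0},{"travel":[0.14,0.288,0.0177],"twist":0},{"travel":[0.14,0.288,0.0177],"twist":0}]' 1 5
python3 - <<'E'
from h import *
im=ctrl.get_image("top"); cv2.imwrite("pics/top1.png",im[:,:,::-1]); crop("pics/top1.png","pics/d1.png",120,200,160,130,5)
im=ctrl.get_image("side"); cv2.imwrite("pics/side1.png",im[:,:,::-1]); crop("pics/side1.png","pics/d2.png",220,200,160,220,2.7)
st()
E
```

```text
time: 2.35
position: [0.4663, 0.2205, 0.08]
tool_rot: [-0.075, 1.576, 0.075]
ft_force: [-0.3, 0.3, 0.8]
grip_width: 0.997
t 2.45 p [0.469  0.2214 0.0831] F [ 0.5 -0.8  0.5] w 0.999
[[-0.    -0.094  0.996]
 [ 0.002  0.996  0.094]
 [-1.     0.002 -0.   ]]
```

View pics/d1.png

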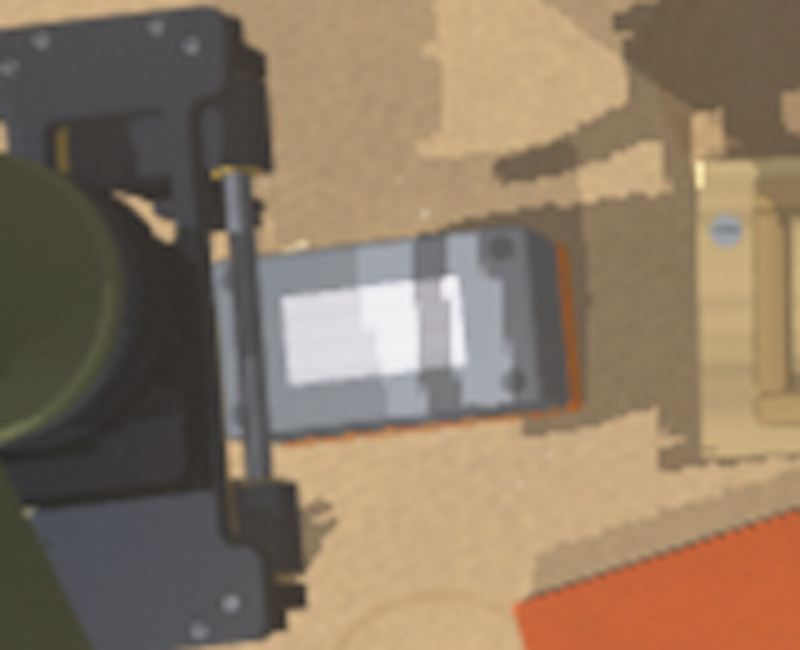

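View pics/d2.png

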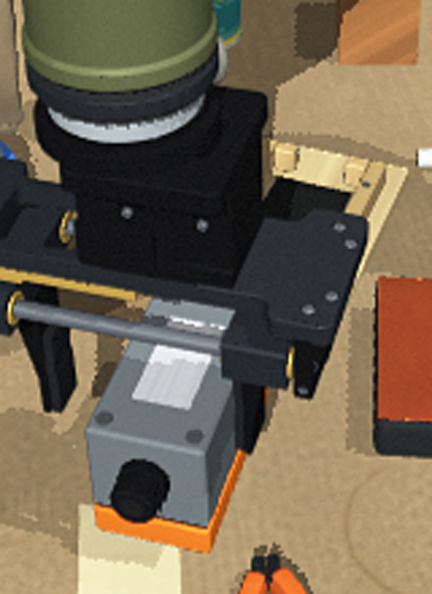

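```bash
python3 -m pendant '[{"travel":[0.04,0,0],"twist":0},{"travel":[0.064,0,0],"twist":0},{"travel":[0.064,0,0],"twist":0}]' 1 6; python3 -m pendant '[{"travel":[0,0,0],"twist":0},{"travel":[0,0,0],"twist":0},{"travel":[0,0,0],"twist":0},{"travel":[0,0,0],"twist":0}]' -1 6;python3 -m pendant '[{"travel":[0,0,0],"twist":0},{"travel":[0,0,0],"twist":0}]' -1 6
```

```text
time: 2.82
position: [0.469, 0.2211, 0.0194]
tool_rot: [-0.073, 1.57, 0.075]
ft_force: [-0.3, -0.5, 1.0]
grip_width: 0.997
time: 3.32
position: [0.4698, 0.2213, 0.0202]
tool_rot: [-0.072, 1.569, 0.075]
ft_force: [0.3, -1.3, 3.9]
grip_width: 0.715
time: 3.58
position: [0.4698, 0.2213, 0.0202]
tool_rot: [-0.072, 1.569, 0.075]
ft_force: [-0.2, -0.4, 0.7]
grip_width: 0.711
```

```bash
python3 -m pendant '[{"travel":[-0.008,0,0],"twist":0},{"travel":[-0.016,0,0],"twist":0},{"travel":[-0.024,0,0],"twist":0},{"travel":[-0.032,0,0],"twist":0},{"travel":[-0.04,0,0],"twist":0},{"travel":[-0.04,0,0],"twist":0}]' -1 6
python3 - <<'E'
from h import *
im=ctrl.get_image("side"); cv2.imwrite("pics/side2.png",im[:,:,::-1]); crop("pics/side2.png","pics/d3.png",200,200,200,220,2.7)
st()
E
```

```text
time: 4.32
position: [0.4703, 0.2219, 0.0614]
tool_rot: [-0.072, 1.567, 0.075]
ft_force: [-0.4, 1.9, -1.0]
grip_width: 0.708
t 4.38 p [0.4703 0.2221 0.0612] F [ 0.4  1.6 -0.1] w 0.714
[[ 0.002 -0.094  0.996]
 [ 0.003  0.996  0.094]
 [-1.     0.002  0.002]]
```

View pics/d3.png

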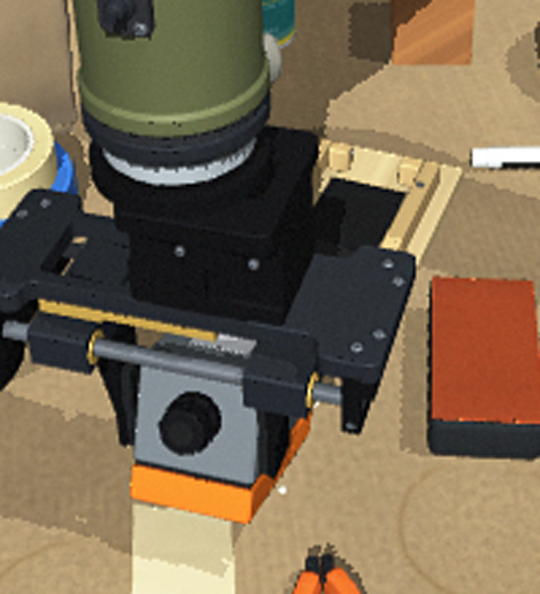

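```bash
python3 -m pendant '[{"travel":[-0.008,0,0],"twist":0},{"travel":[-0.016,0,0],"twist":0},{"travel":[-0.024,0,0],"twist":0},{"travel":[-0.032,0,0],"twist":0},{"travel":[-0.04,0,0],"twist":0},{"travel":[-0.04,0,0],"twist":0}]' -1 6
python3 - <<'E'
from h import *
im=ctrl.get_image("side"); cv2.imwrite("pics/side3.png",im[:,:,::-1]); crop("pics/side3.png","pics/d4.png",200,200,200,220,2.7)
im=ctrl.get_image("top"); cv2.imwrite("pics/top3.png",im[:,:,::-1]); crop("pics/top3.png","pics/d5.png",120,200,160,130,4)
st()
E
```

```text
time: 5.12
position: [0.4706, 0.2227, 0.1019]
tool_rot: [-0.071, 1.566, 0.076]
ft_force: [0.3, 1.2, -6.2]
grip_width: 0.711
t 5.22 p [0.47   0.222  0.1011] F [ 1.2 -0.2 -6. ] w 0.71
[[ 0.002 -0.094  0.996]
 [ 0.002  0.996  0.094]
 [-1.     0.002  0.002]]
```

View pics/d4.png

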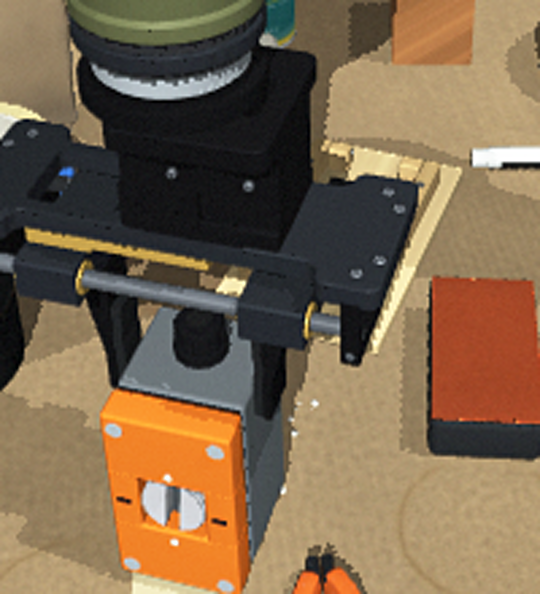

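View pics/d5.png

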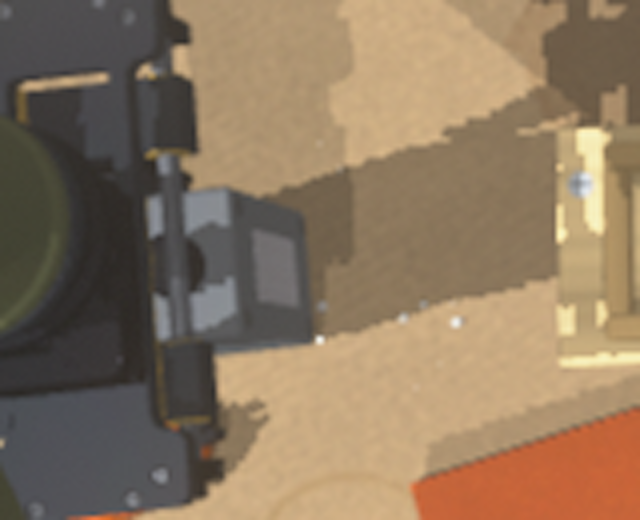

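```bash
python3 - <<'E'
from h import *
print(ray("side",(105,405),0),ray("side",(40,470),0),ray("side",(150,385),0), ray("top",(150,175),0))
E
python3 -m pendant '[{"travel":[0,0.02,0],"twist":0},{"travel":[0,0.04,0],"twist":0},{"travel":[0,0.06,0],"twist":0},{"travel":[0.01,0.06,0],"twist":0},{"travel":[0.016,0.06,0],"twist":0},{"travel":[0.018,0.06,0],"twist":0},{"travel":[0.020,0.06,0],"twist":0},{"travel":[0.020,0.06,0],"twist":0}]' -1 6
python3 - <<'E'
from h import *
im=ctrl.get_image("side"); cv2.imwrite("pics/side4.png",im[:,:,::-1]); crop("pics/side4.png","pics/d6.png",200,220,200,220,2.7)
st()
E
```

```text
[0.68384431 0.32126257 0.        ] [0.69231041 0.42502322 0.        ] [0.64739967 0.27118273 0.        ] [0.65344067 0.28370038 0.        ]
time: 6.22
position: [0.4647, 0.2813, 0.0821]
tool_rot: [-0.073, 1.567, 0.075]
ft_force: [-3.0, -1.3, 6.7]
grip_width: 0.71
t 6.28 p [0.4646 0.2813 0.0821] F [-2.9 -2.5  6.6] w 0.711
[[ 0.002 -0.094  0.996]
 [ 0.001  0.996  0.094]
 [-1.     0.001  0.002]]
```

View pics/d6.png

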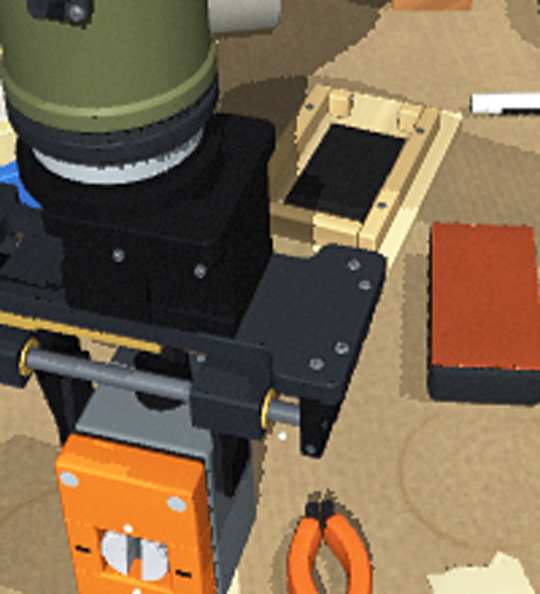

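```bash
python3 -m pendant '[{"travel":[0,0,0],"twist":0},{"travel":[0,0,0],"twist":0},{"travel":[0,0,0],"twist":0},{"travel":[0,0,0],"twist":0},{"travel":[0,0,0],"twist":0},{"travel":[0,0,0],"twist":0}]' 1 6
python3 - <<'E'
from h import *
im=ctrl.get_image("side"); cv2.imwrite("pics/side5.png",im[:,:,::-1]); crop("pics/side5.png","pics/d7.png",190,260,160,220,2.7)
im=ctrl.get_image("top"); cv2.imwrite("pics/top5.png",im[:,:,::-1]); crop("pics/top5.png","pics/d8.png",60,200,160,130,5)
st()
E
```

```text
time: 7.02
position: [0.4647, 0.2813, 0.0821]
tool_rot: [-0.073, 1.567, 0.075]
ft_force: [-0.3, -0.1, 0.1]
grip_width: 0.997
t 7.12 p [0.4647 0.2814 0.0821] F [-1.3 -0.5  0.4] w 1.0
[[ 0.002 -0.094  0.996]
 [ 0.002  0.996  0.094]
 [-1.     0.001  0.002]]
```

View pics/d7.png

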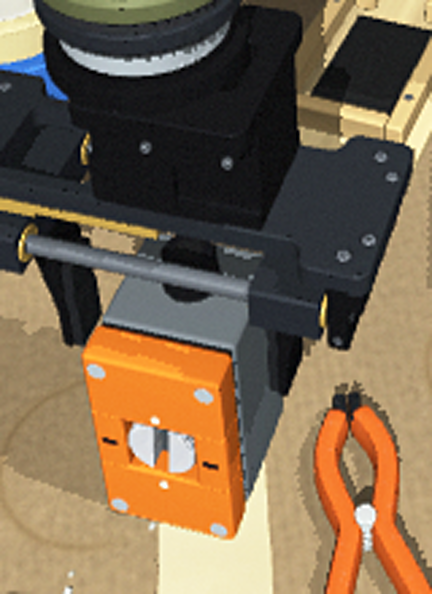

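View pics/d8.png

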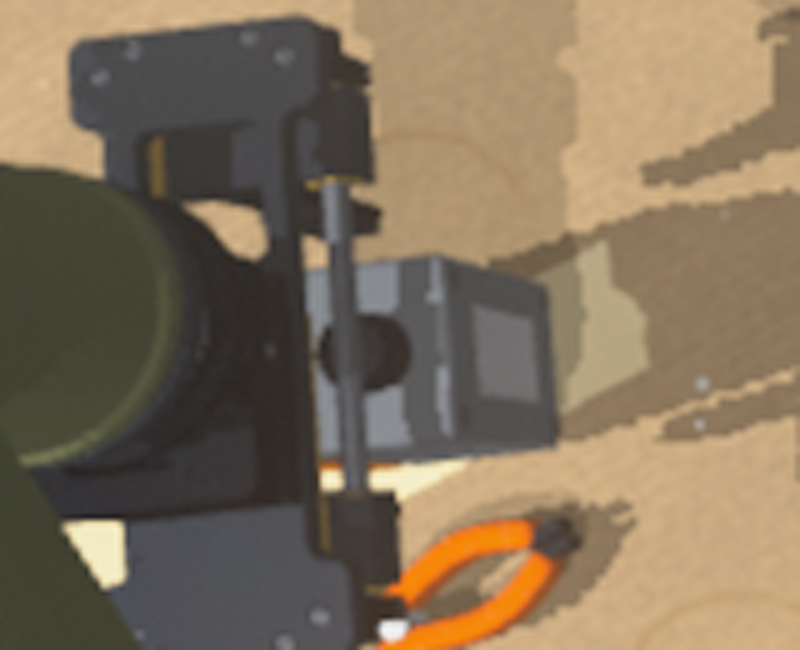

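Run:
```python
from h import *
f=(2.7,190,260)
for p,z in [((108,508),0),((236,540),0),((82,348),.11),((236,362),.11)]: print(np.round(ray("side",u(p,*f),z),4))
f=(5,60,200)
for p,z in [((437,255),.11),((450,435),.11),((552,290),0),((556,445),0)]: print(np.round(ray("top",u(p,*f),z),4))
```

```text
[0.4922 0.3177 0.    ]
[0.4297 0.3112 0.    ]
[0.4919 0.3153 0.11  ]
[0.4283 0.299  0.11  ]
[0.4965 0.2453 0.11  ]
[0.4374 0.2395 0.11  ]
[0.4948 0.2425 0.    ]
[0.4373 0.2399 0.    ]
```

```bash
python3 -m pendant '[{"travel":[0,0.022,0],"twist":0},{"travel":[0.011,0.022,0],"twist":0},{"travel":[0.011,0.022,0],"twist":0}]' 1 6; python3 -m pendant '[{"travel":[0,0,0],"twist":0},{"travel":[0,0,0],"twist":0},{"travel":[0,0,0],"twist":0},{"travel":[0,0,0],"twist":0},{"travel":[0,0,0],"twist":0},{"travel":[0,0,0],"twist":0}]' -1 6;  python3 -m pendant '[{"travel":[-0.005,-0.008,0],"twist":0},{"travel":[-0.009,-0.016,0],"twist":0},{"travel":[-0.013,-0.025,0],"twist":0},{"travel":[-0.016,-0.035,0],"twist":0},{"travel":[-0.018,-0.045,0],"twist":0},{"travel":[-0.019,-0.053,0],"twist":0}]' -1 6;python3 - <<'E'
from h import *
im=ctrl.get_image("side"); cv2.imwrite("pics/side6.png",im[:,:,::-1]); crop("pics/side6.png","pics/d9.png",190,220,180,220,2.7)
im=ctrl.get_image("top"); cv2.imwrite("pics/top6.png",im[:,:,::-1]); crop("pics/top6.png","pics/d10.png",60,200,160,130,4)
st()
E
```

```text
time: 7.5
position: [0.4618, 0.302, 0.0697]
tool_rot: [-0.074, 1.57, 0.074]
ft_force: [0.2, -1.3, 0.2]
grip_width: 0.996
time: 8.25
position: [0.4624, 0.3019, 0.0699]
tool_rot: [-0.074, 1.569, 0.074]
ft_force: [1.6, -0.4, 0.8]
grip_width: 0.712
time: 9.0
position: [0.467, 0.2481, 0.089]
tool_rot: [-0.074, 1.57, 0.072]
ft_force: [-3.7, 0.8, -0.1]
grip_width: 0.708
t 9.1 p [0.4672 0.2474 0.089 ] F [-3.7 -0.3  2.2] w 0.715
[[-0.    -0.092  0.996]
 [-0.002  0.996  0.092]
 [-1.    -0.002 -0.   ]]
```

View pics/d9.png

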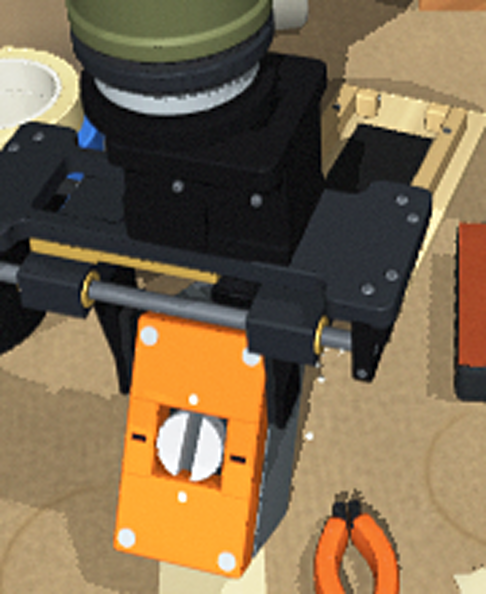

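View pics/d10.png

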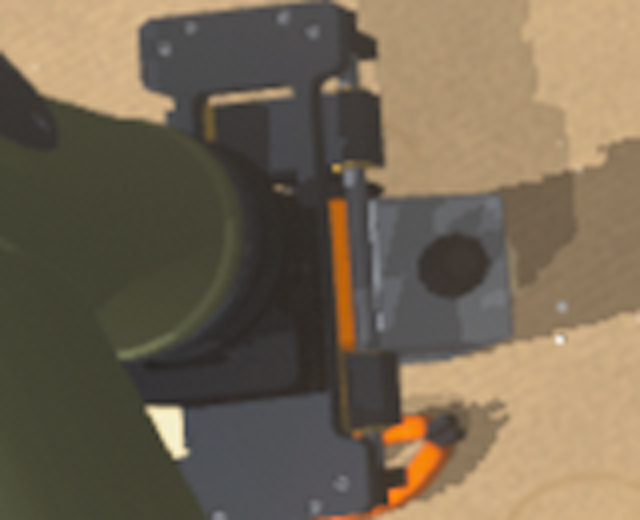

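```bash
python3 -m pendant '[{"travel":[0,-0.013,0],"twist":0},{"travel":[0.001,-0.028,0],"twist":0},{"travel":[0.0045,-0.041,0],"twist":0},{"travel":[0.010,-0.055,0],"twist":0},{"travel":[0.0165,-0.067,0],"twist":0},{"travel":[0.0255,-0.079,0],"twist":0},{"travel":[0.0345,-0.088,0],"twist":0},{"travel":[0.04,-0.093,0],"twist":0},{"travel":[0.0455,-0.098,0],"twist":0},{"travel":[0.0455,-0.098,0],"twist":0}]' -1 6;python3 - <<'E'
from h import *
im=ctrl.get_image("side"); cv2.imwrite("pics/side7.png",im[:,:,::-1]); crop("pics/side7.png","pics/d11.png",190,220,180,220,2.7)
im=ctrl.get_image("top"); cv2.imwrite("pics/top7.png",im[:,:,::-1]); crop("pics/top7.png","pics/d12.png",100,200,160,130,4)
st()
E
```

```text
time: 10.35
position: [0.4762, 0.1508, 0.0439]
tool_rot: [-0.073, 1.57, 0.072]
ft_force: [-1.5, 2.4, 0.3]
grip_width: 0.711
t 10.45 p [0.4762 0.1508 0.0439] F [-2.3  2.   0.6] w 0.71
[[ 0.    -0.093  0.996]
 [-0.001  0.996  0.093]
 [-1.    -0.001  0.   ]]
```

View pics/d11.png

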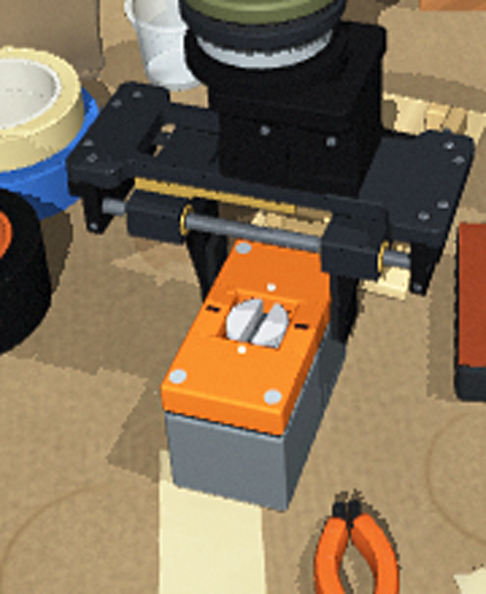

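View pics/d12.png

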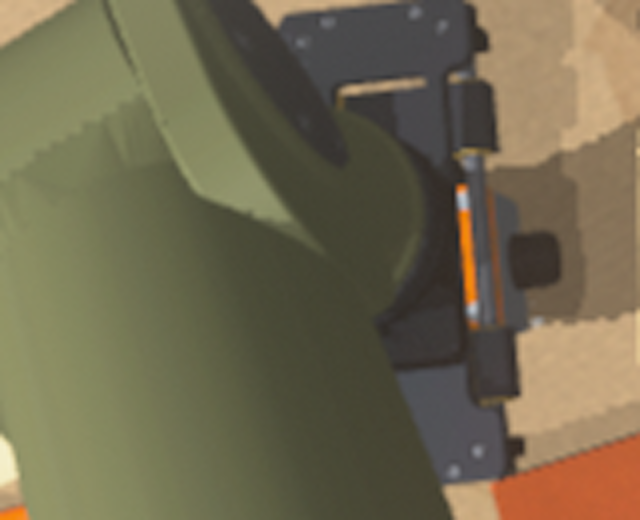

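```bash
python3 -m pendant '[{"travel":[0,0,0],"twist":0},{"travel":[0,0,0],"twist":0},{"travel":[0,0,0],"twist":0},{"travel":[0,0,0],"twist":0}]' 1 6;  python3 -m pendant '[{"travel":[0,0.012,0],"twist":0},{"travel":[0.006,0.025,0],"twist":0},{"travel":[0.013,0.035,0],"twist":0},{"travel":[0.013,0.035,0],"twist":0}]' 1 6;python3 - <<'E'
from h import *
im=ctrl.get_image("side"); cv2.imwrite("pics/side8.png",im[:,:,::-1]); crop("pics/side8.png","pics/d13.png",235,290,90,130,4.6)
im=ctrl.get_image("top"); cv2.imwrite("pics/top8.png",im[:,:,::-1]); crop("pics/top8.png","pics/d14.png",180,220,80,80,7)
st()
E
```

```text
time: 10.95
position: [0.4764, 0.1506, 0.044]
tool_rot: [-0.074, 1.569, 0.072]
ft_force: [0.1, 0.1, 0.2]
grip_width: 0.988
time: 11.45
position: [0.4723, 0.1867, 0.0304]
tool_rot: [-0.075, 1.57, 0.074]
ft_force: [0.3, -0.4, 0.1]
grip_width: 1.004
t 11.55 p [0.473  0.1855 0.0308] F [0.5 0.3 0.5] w 1.001
[[-0.    -0.093  0.996]
 [-0.001  0.996  0.093]
 [-1.    -0.001 -0.   ]]
```

View pics/d13.png

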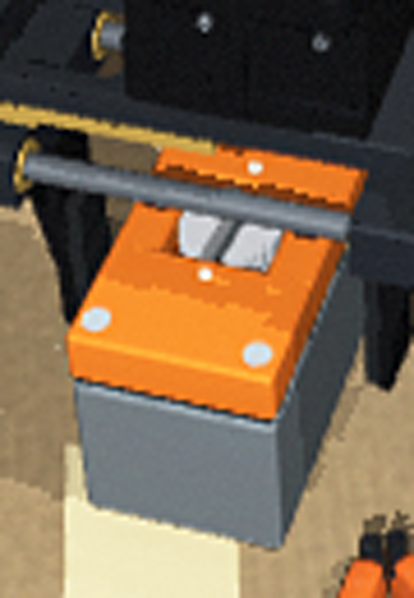

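View pics/d14.png

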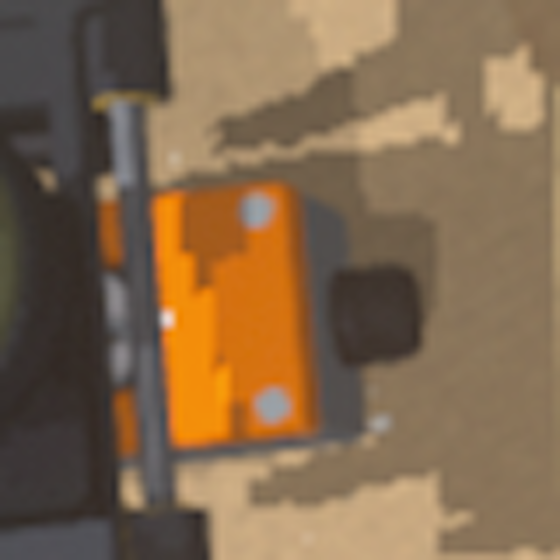

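Run:
```python
from h import *
f=(4.6,235,290)
A=[ray("side",u(p,*f),.075) for p in [(71,345),(275,402),(365,178),(160,148)]]
print(np.round(A,4),rect(A))
D=[ray("side",u(p,*f),.075) for p in [(254,167),(206,274)]]; print("dots",np.round(D,4),np.mean(D,0))
g=(7,180,220)
B=[ray("top",u(p,*g),.075) for p in [(292,183),(322,432),(166,317)]];print(np.round(B,4),ang(B[1],B[0]))
print(tri(u((166,317),*g),u((254,167),*f)))
```

```text
[[0.4942 0.245  0.075 ]
 [0.4329 0.2435 0.075 ]
 [0.4417 0.1551 0.075 ]
 [0.5054 0.1651 0.075 ]] (array([0.46854842, 0.20216698, 0.075     ]), [np.float64(0.061312495024628544), np.float64(0.08876593888014364), np.float64(0.06454471344014531), np.float64(0.08069300614013464)])
dots [[0.475  0.1626 0.075 ]
 [0.4702 0.2075 0.075 ]] [0.47259802 0.18504125 0.075     ]
[[0.506  0.1309 0.075 ]
 [0.445  0.1232 0.075 ]
 [0.4738 0.1614 0.075 ]] 7.158777313223929
[0.47456619 0.16181954 0.07433589]
```

```bash
python3 -m pendant '[{"travel":[0,0,0],"twist":0},{"travel":[0,0,0],"twist":0},{"travel":[0,0,0],"twist":0},{"travel":[0,0,0],"twist":0},{"travel":[0,0,0],"twist":0},{"travel":[0,0,0],"twist":0}]' -1 25; python3 -m pendant '[{"travel":[-0.02,0,0],"twist":0},{"travel":[-0.04,0,0],"twist":0},{"travel":[-0.055,0,0],"twist":0.04},{"travel":[-0.055,0,0],"twist":0.082},{"travel":[-0.055,0,0],"twist":0.082}]' -1 25;python3 - <<'E'
from h import *
im=ctrl.get_image("side"); cv2.imwrite("pics/side9.png",im[:,:,::-1]); crop("pics/side9.png","pics/d15.png",235,250,90,130,4.6)
im=ctrl.get_image("top"); cv2.imwrite("pics/top9.png",im[:,:,::-1]); crop("pics/top9.png","pics/d16.png",180,220,80,80,7)
go([(.4846,-.0145,.084),(.4846,-.0145,.062)],0.65)
E
```

```text
time: 12.3
position: [0.473, 0.1852, 0.0309]
tool_rot: [-0.074, 1.57, 0.072]
ft_force: [-0.7, -1.4, 1.8]
grip_width: 0.706
time: 12.92
position: [0.4733, 0.1852, 0.0867]
tool_rot: [-0.009, 1.57, 0.006]
ft_force: [-0.2, 0.3, -6.3]
grip_width: 0.711
t 13.03 p [0.4729 0.1852 0.0861] F [ 0.2  0.4 -5.4] w 0.714
[[-0.    -0.011  1.   ]
 [-0.002  1.     0.011]
 [-1.    -0.002 -0.   ]]
jaw head 0.62 j [ 0.38  0.23 -0.88  1.93  0.21  1.07 -0.58]
travel [ 0.0025 -0.1998  0.0095]
travel [ 0.0245 -0.1998  0.0095]
twist -0.0004
```

View pics/d15.png

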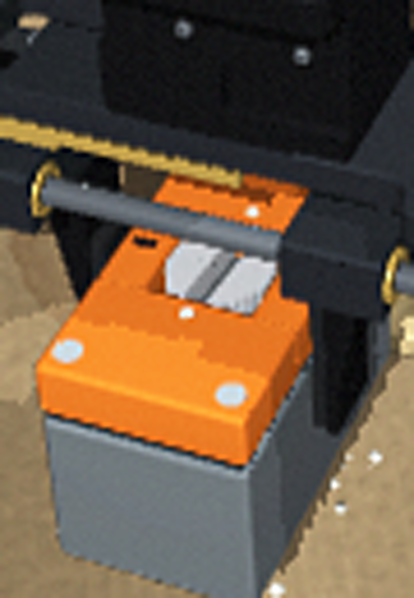

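View pics/d16.png

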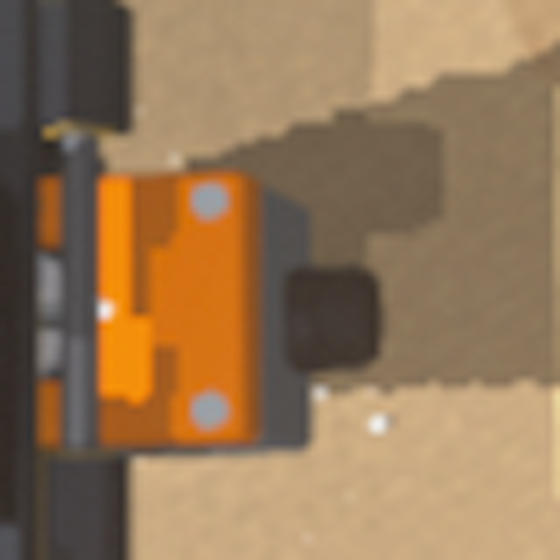

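```bash
python3 -m pendant '[{"travel":[0,-0.04,0.002],"twist":0},{"travel":[0,-0.09,0.005],"twist":0},{"travel":[0,-0.14,0.008],"twist":0},{"travel":[0,-0.18,0.0115],"twist":0},{"travel":[0,-0.2,0.0115],"twist":0},{"travel":[0.01,-0.2,0.0115],"twist":0},{"travel":[0.018,-0.2,0.0115],"twist":0},{"travel":[0.018,-0.2,0.0115],"twist":0}]' -1 25;python3 - <<'E'
from h import *
im=ctrl.get_image("side"); cv2.imwrite("pics/side10.png",im[:,:,::-1]); crop("pics/side10.png","pics/d17.png",265,210,120,130,4.6)
im=ctrl.get_image("top"); cv2.imwrite("pics/top10.png",im[:,:,::-1]); crop("pics/top10.png","pics/d18.png",265,210,120,100,6)
st()
E
```

```text
time: 14.02
position: [0.4856, -0.013, 0.0674]
tool_rot: [-0.011, 1.573, 0.01]
ft_force: [-0.4, -0.1, -6.3]
grip_width: 0.71
t 14.12 p [ 0.4865 -0.0134  0.0683] F [ 0.3  0.5 -5.3] w 0.709
[[-0.    -0.013  1.   ]
 [-0.001  1.     0.013]
 [-1.    -0.001 -0.   ]]
```

View pics/d17.png

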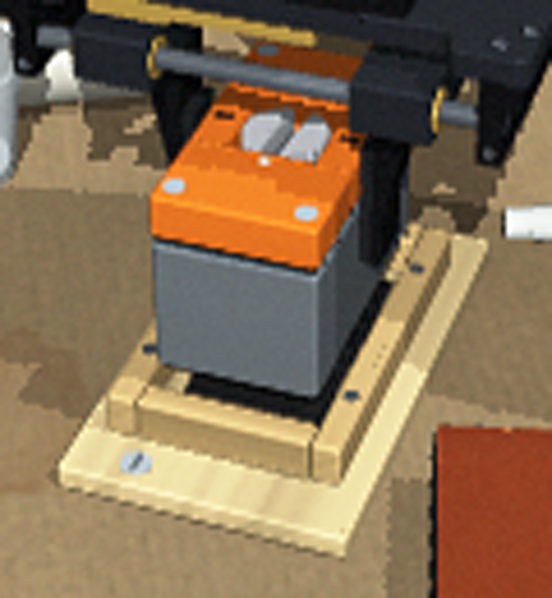

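View pics/d18.png

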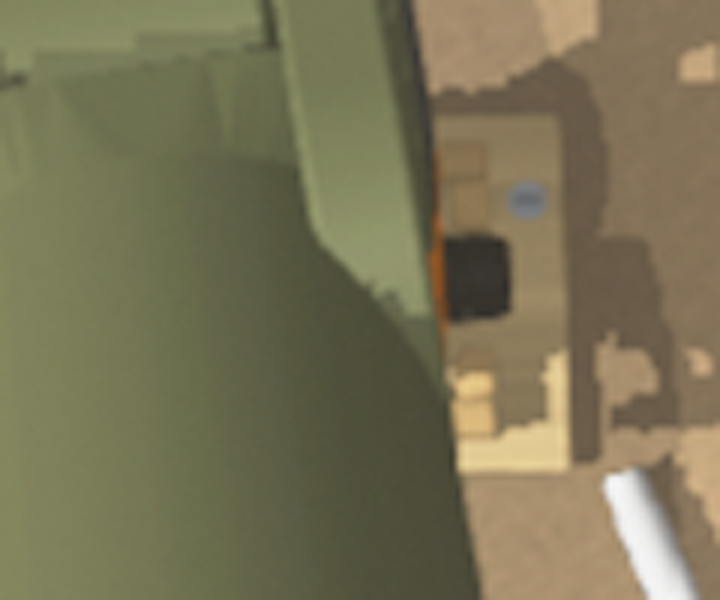

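Run:
```python
from h import *
f=(4.6,265,210)
B=[ray("side",u(p,*f),.0375) for p in [(158,362),(318,396)]];print("box -x bottom",np.round(B,4))
L=[ray("side",u(p,*f),.1125) for p in [(152,198),(318,263)]];print("box -x lid",np.round(L,4))
C=[ray("side",u(p,*f),.028) for p in [(108,396),(340,450)]];print("rail outer -x corners",np.round(C,4))
I=[ray("side",u(p,*f),.028) for p in [(138,400),(312,440)]];print("rail top joints (outer edge)",np.round(I,4))
g=(6,265,210)
G=[ray("top",u(p,*g),.0375+.025) for p in [(510,240),(510,316)]];print("gland end edges",np.round(G,4))
N=[ray("top",u(p,*g),.028) for p in [(487,230),(492,372)]];print("notch rail",np.round(N,4))
N=[ray("top",u(p,*g),.01) for p in [(562,113),(571,470)]];print("base end",np.round(N,4))
```

```text
box -x bottom [[0.5141 0.0414 0.0375]
 [0.454  0.0389 0.0375]]
box -x lid [[0.5122 0.0446 0.1125]
 [0.4471 0.0593 0.1125]]
rail outer -x corners [[0.5283 0.0547 0.028 ]
 [0.4408 0.0528 0.028 ]]
rail top joints (outer edge) [[0.5173 0.053  0.028 ]
 [0.4517 0.0513 0.028 ]]
gland end edges [[ 0.4957 -0.0896  0.0625]
 [ 0.4737 -0.089   0.0625]]
notch rail [[ 0.5026 -0.0841  0.028 ]
 [ 0.4597 -0.0845  0.028 ]]
base end [[ 0.5404 -0.1088  0.01  ]
 [ 0.4305 -0.1083  0.01  ]]
```

```bash
python3 -m pendant '[{"travel":[0,-0.001,0],"twist":0},{"travel":[0.006,-0.001,0],"twist":0},{"travel":[0.010,-0.001,0],"twist":0},{"travel":[0.013,-0.001,0],"twist":0},{"travel":[0.015,-0.001,0],"twist":0},{"travel":[0.015,-0.001,0],"twist":0}]' -1 25;python3 -c "
from h import *
st()"
```

```text
time: 14.88
position: [0.4864, -0.0145, 0.0532]
tool_rot: [-0.011, 1.571, 0.009]
ft_force: [-0.1, -0.3, -6.2]
grip_width: 0.71
t 14.88 p [ 0.4864 -0.0145  0.0532] F [-0.1 -0.3 -6.2] w 0.71
[[-0.001 -0.013  1.   ]
 [-0.001  1.     0.013]
 [-1.    -0.001 -0.001]]
```

```bash
python3 -m pendant '[{"travel":[0.004,0,0],"twist":0},{"travel":[0.008,0,0],"twist":0},{"travel":[0.011,0,0],"twist":0},{"travel":[0.012,0,0],"twist":0},{"travel":[0.012,0,0],"twist":0}]' -1 25;python3 -c "
from h import *
st()"
```

```text
time: 15.5
position: [0.4865, -0.0144, 0.0412]
tool_rot: [-0.011, 1.571, 0.009]
ft_force: [-0.9, -0.5, -5.8]
grip_width: 0.711
t 15.5 p [ 0.4865 -0.0144  0.0412] F [-0.9 -0.5 -5.8] w 0.711
[[-0.001 -0.013  1.   ]
 [-0.001  1.     0.013]
 [-1.    -0.001 -0.001]]
```

```bash
python3 -m pendant '[{"travel":[0.001,0,0],"twist":0},{"travel":[0.002,0,0],"twist":0},{"travel":[0.002,0,0],"twist":0}]' -1 25;python3 -m pendant '[{"travel":[0,0,0],"twist":0},{"travel":[0,0,0],"twist":0},{"travel":[0,0,0],"twist":0},{"travel":[0,0,0],"twist":0},{"travel":[0,0,0],"twist":0}]' 1 25
```

```text
time: 15.88
position: [0.4867, -0.0145, 0.0409]
tool_rot: [-0.012, 1.572, 0.008]
ft_force: [-6.9, 0.1, 10.2]
grip_width: 0.716
time: 16.5
position: [0.4867, -0.0144, 0.0408]
tool_rot: [-0.012, 1.572, 0.008]
ft_force: [1.0, -0.2, -0.7]
grip_width: 0.996
```

Run:
```python
from h import *
print(ray("side",(297,214),0), ray("side",(279,208),0),ray("side",(310,208),0),"white box",ray("side",(330,195),0),ray("top",(485,205),.04),ray("top",(562,213),.04))
go([(.487,-.0144,.14),(.5,-.2,.2),(.5095,-.281,.15)],19.5)
```

```text
[ 0.6366744  -0.23235714  0.        ] [ 0.68476665 -0.24232721  0.        ] [ 0.61961581 -0.26620542  0.        ] white box [ 0.59819447 -0.33765221  0.        ] [ 0.57351939 -0.3371324   0.04      ] [ 0.5557581  -0.47491414  0.04      ]
t 16.5 p [ 0.4867 -0.0144  0.0408] F [ 1.  -0.2 -0.7] w 0.996
[[-0.001 -0.013  1.   ]
 [-0.002  1.     0.013]
 [-1.    -0.002 -0.001]]
jaw head 0.74 j [ 0.67  0.23 -0.75  2.02  0.19  0.96 -0.17]
travel [-0.0992 -0.0002  0.0002]
travel [-0.1588 -0.1861  0.0107]
travel [-0.1086 -0.2671  0.0192]
twist -0.3274
```

```bash
python3 -m pendant '[{"travel":[-0.05,0,0],"twist":0},{"travel":[-0.1,0,0],"twist":0},{"travel":[-0.15,-0.03,0.002],"twist":-0.05},{"travel":[-0.16,-0.08,0.006],"twist":-0.15},{"travel":[-0.16,-0.13,0.01],"twist":-0.25},{"travel":[-0.16,-0.186,0.0107],"twist":-0.327},{"travel":[-0.16,-0.186,0.0107],"twist":-0.327}]' 1 25
python3 - <<'E'
from h import *
crop("pics/top0.png","pics/e1.png",395,115,130,160,3.7)
im=ctrl.get_image("side"); cv2.imwrite("pics/side11.png",im[:,:,::-1]); crop("pics/side11.png","pics/e2.png",200,110,250,230,2.6)
im=ctrl.get_image("top"); cv2.imwrite("pics/top11.png",im[:,:,::-1]); crop("pics/top11.png","pics/e3.png",250,215,120,90,6)
go([(.5095,-.281,.15),(.5095,-.281,.073)],19.5)
E
```

```text
time: 17.38
position: [0.4987, -0.2057, 0.2005]
tool_rot: [-0.262, 1.558, 0.258]
ft_force: [0.1, 1.5, 0.2]
grip_width: 0.998
t 17.48 p [ 0.4998 -0.1999  0.2008] F [ 0.6 -0.6  0.9] w 0.999
[[-0.001 -0.332  0.943]
 [-0.001  0.943  0.332]
 [-1.    -0.    -0.002]]
jaw head 19.39 j [ 0.92  0.14 -0.64  1.74  0.09  1.29  0.6 ]
travel [ 0.0509 -0.0797 -0.0177]
travel [ 0.1279 -0.0797 -0.0176]
twist -0.002
```

View pics/e1.png

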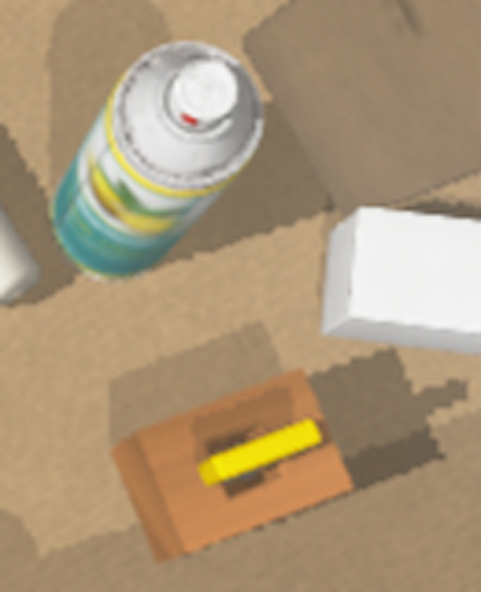

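View pics/e2.png

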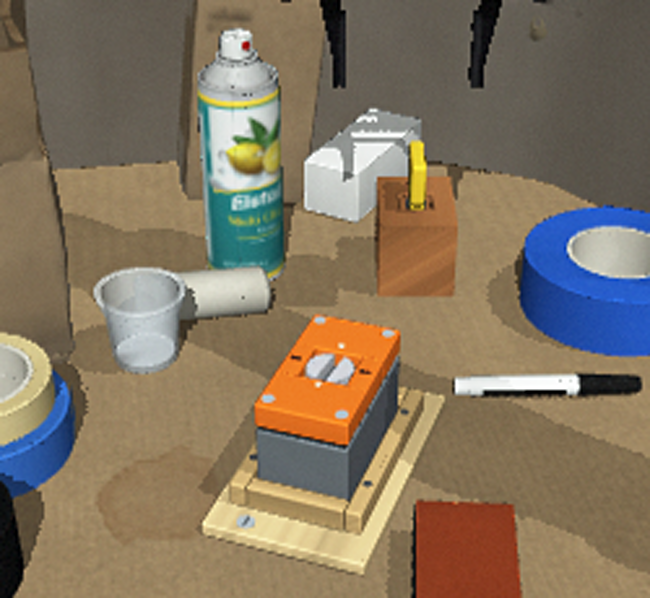

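View pics/e3.png

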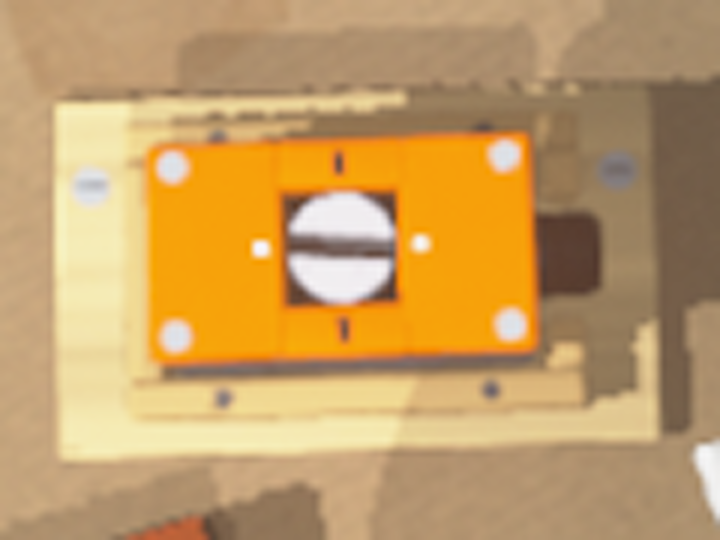

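Run:
```python
from h import *
f=(3.7,395,115)
for p in [(57,225),(75,260),(110,278),(150,268)]: print("can",np.round(ray("top",u(p,*f),0),4))
g=(6,250,215); z=.085
L=[ray("top",u(p,*g),z) for p in [(150,145),(528,133),(540,350),(153,361)]]; print("lid",np.round(rect(L)[0],4),np.round(rect(L)[1],4),[round(ang(L[i],L[(i+1)%4]),1) for i in range(4)])
D=[ray("top",u(p,*g),z) for p in [(261,248),(421,243)]];print("dots",np.round(np.mean(D,0),4),ang(*D))
S=[ray("top",u(p,*g),.0835) for p in [(290,243.5),(394,249.5)]];print("slot",np.round(np.mean(S,0),4),ang(*S))
print("head",ray("top",u((342,247),*g),.0835))
h=(2.6,200,110)
D=[ray("side",u(p,*h),z) for p in [(342,345.5),(318,384)]];print("side dots",np.round(np.mean(D,0),4),ang(*D))
D=[ray("side",u(p,*h),z) for p in [(294,357),(366,373)]];print("side dashes",np.round(np.mean(D,0),4),ang(*D))
h=(2.6,200,110)
print("head side",ray("side",u((330,369),*h),.0835))
```

```text
can [ 0.6415 -0.2109  0.    ]
can [ 0.6229 -0.2193  0.    ]
can [ 0.613  -0.2368  0.    ]
can [ 0.6178 -0.2575  0.    ]
lid [ 0.4846 -0.0159  0.085 ] [0.1071 0.0615 0.1086 0.0611] [np.float64(-89.5), np.float64(-178.2), np.float64(90.3), np.float64(0.4)]
dots [ 0.4849 -0.0154  0.085 ] -89.48814825598771
slot [ 0.4848 -0.0156  0.0835] -94.59795957834318
head [ 0.48464131 -0.01560194  0.0835    ]
side dots [ 0.486  -0.0148  0.085 ] 90.61739376621672
side dashes [ 0.4861 -0.014   0.085 ] 179.2661215468675
head side [ 0.48508901 -0.01185052  0.0835    ]
```

```bash
python3 -m pendant '[{"travel":[0,-0.04,-0.008],"twist":0},{"travel":[0.02,-0.08,-0.0163],"twist":0},{"travel":[0.06,-0.08,-0.0163],"twist":0},{"travel":[0.1,-0.08,-0.0163],"twist":0},{"travel":[0.127,-0.08,-0.0163],"twist":0},{"travel":[0.127,-0.08,-0.0163],"twist":0}]' 1 25
python3 - <<'E'
from h import *
im=ctrl.get_image("side"); cv2.imwrite("pics/side12.png",im[:,:,::-1]); crop("pics/side12.png","pics/e4.png",270,130,150,130,4)
st()
E
```

```text
time: 18.23
position: [0.5097, -0.278, 0.072]
tool_rot: [-0.265, 1.559, 0.27]
ft_force: [0.3, 0.7, -0.1]
grip_width: 0.996
t 18.27 p [ 0.511  -0.279   0.0737] F [ 0.8 -0.5  0.5] w 1.002
[[-0.002 -0.334  0.943]
 [ 0.     0.943  0.334]
 [-1.     0.001 -0.002]]
```

View pics/e4.png

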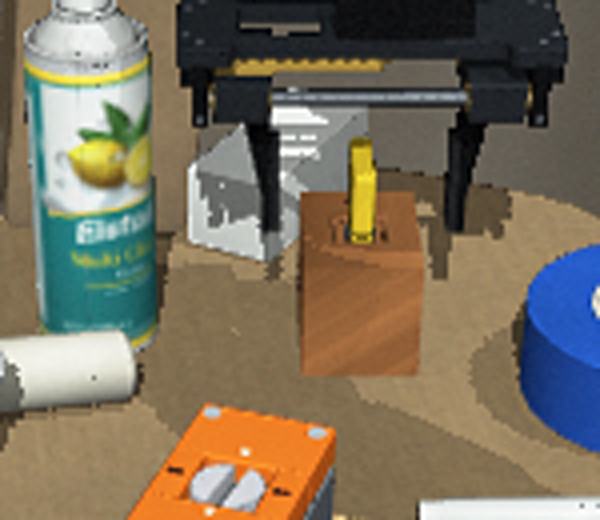

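```bash
python3 -m pendant '[{"travel":[0,0,0],"twist":0},{"travel":[0,0,0],"twist":0},{"travel":[0,0,0],"twist":0},{"travel":[0,0,0],"twist":0},{"travel":[0,0,0],"twist":0},{"travel":[0,0,0],"twist":0},{"travel":[0,0,0],"twist":0},{"travel":[0,0,0],"twist":0}]' -1 30
python3 -m pendant '[{"travel":[0,0,0],"twist":0},{"travel":[-0.04,0,0],"twist":0},{"travel":[-0.08,0,0],"twist":0},{"travel":[-0.1,0,0],"twist":0},{"travel":[-0.1,0,0],"twist":0}]' -1 30
python3 - <<'E'
from h import *
im=ctrl.get_image("side"); cv2.imwrite("pics/side13.png",im[:,:,::-1]); crop("pics/side13.png","pics/e5.png",270,80,150,130,4)
go([(.4867,-.0147,.18),],-4.6)
E
```

```text
time: 19.27
position: [0.511, -0.279, 0.0737]
tool_rot: [-0.267, 1.556, 0.268]
ft_force: [0.5, -0.2, -0.2]
grip_width: 0.174
time: 19.9
position: [0.5119, -0.2794, 0.1747]
tool_rot: [-0.268, 1.555, 0.267]
ft_force: [-0.0, 0.1, -0.2]
grip_width: 0.133
t 19.95 p [ 0.5109 -0.279   0.1731] F [-0.2  0.3 -1. ] w 0.135
[[-0.003 -0.334  0.943]
 [ 0.001  0.943  0.334]
 [-1.     0.001 -0.002]]
jaw head 19.51 j [ 0.96  0.26 -0.59  1.67  0.15  1.26  0.68]
travel [-0.0067  0.2572  0.0654]
twist 0.4208
```

View pics/e5.png

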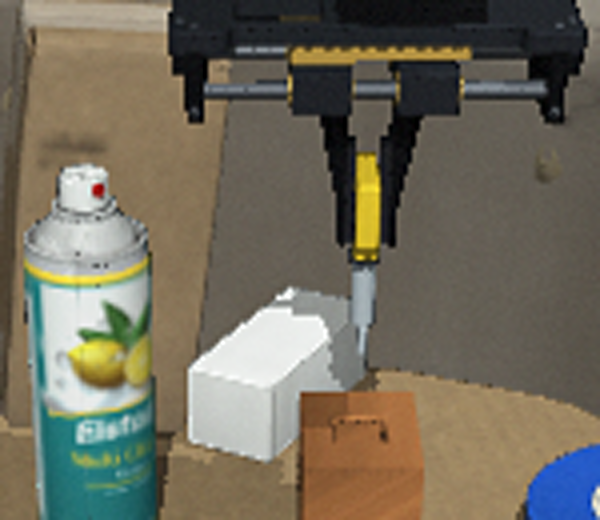

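```bash
python3 -m pendant '[{"travel":[-0.008,0.05,0.012],"twist":0.05},{"travel":[-0.008,0.1,0.025],"twist":0.15},{"travel":[-0.008,0.15,0.038],"twist":0.25},{"travel":[-0.008,0.2,0.051],"twist":0.35},{"travel":[-0.008,0.24,0.061],"twist":0.421},{"travel":[-0.007,0.257,0.0654],"twist":0.421},{"travel":[-0.007,0.257,0.0654],"twist":0.421},{"travel":[-0.007,0.257,0.0654],"twist":0.421}]' -1 30
python3 - <<'E'
from h import *
im=ctrl.get_image("side"); cv2.imwrite("pics/side14.png",im[:,:,::-1]); crop("pics/side14.png","pics/e6.png",270,180,110,130,4.6)
im=ctrl.get_image("top"); cv2.imwrite("pics/top14.png",im[:,:,::-1]); crop("pics/top14.png","pics/e7.png",250,200,120,110,5)
go([(.4867,-.0147,.18),],-4.6)
E
```

```text
time: 20.95
position: [0.4867, -0.017, 0.1797]
tool_rot: [0.065, 1.574, -0.065]
ft_force: [0.2, -0.5, -0.8]
grip_width: 0.136
t 21.05 p [ 0.4868 -0.0169  0.18  ] F [-0.1  0.2 -0.4] w 0.136
[[-0.003  0.083  0.997]
 [ 0.001  0.997 -0.083]
 [-1.     0.    -0.003]]
jaw head -4.77 j [ 0.73  0.04 -0.75  1.88  0.03  1.24 -0.12]
travel [-0.      0.0022 -0.0003]
twist -0.003
```

View pics/e6.png

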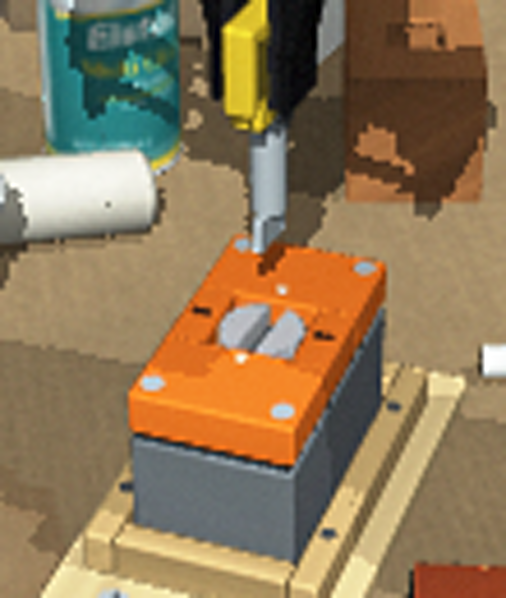

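View pics/e7.png

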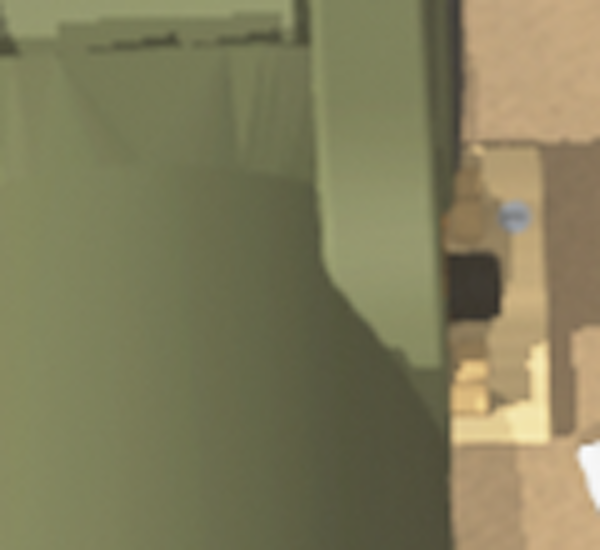

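Run:
```python
from h import *
f=(4.6,270,180)
for z in (.1165,.1185,.1205): print(z,np.round(ray("side",u((258,251),*f),z),4))
print(proj("side",(.485,-.0147,.1185)),u((258,251),*f), u((284,225),*f))
for y in (-.03,-.02,-.01,0): 
    q=proj("side",(.485,y,.1185)); print(y,((q-[270,180]+.5)*4.6-.5).round(0))
print(np.round(ray("side",u((262,331),*f),.0835),4),"head")
crop("pics/side14.png","pics/e8.png",310,200,40,60,10)
```

```text
0.1165 [ 0.4874 -0.0139  0.1165]
0.1185 [ 0.4863 -0.011   0.1185]
0.1205 [ 0.4852 -0.0082  0.1205]
[327.23474404 233.1682517 ] (325.69565217391306, 234.17391304347825) (331.3478260869565, 228.52173913043478)
-0.03 [280. 224.]
-0.02 [270. 239.]
-0.01 [260. 253.]
0 [250. 268.]
[ 0.4852 -0.012   0.0835] head
```

View pics/e8.png

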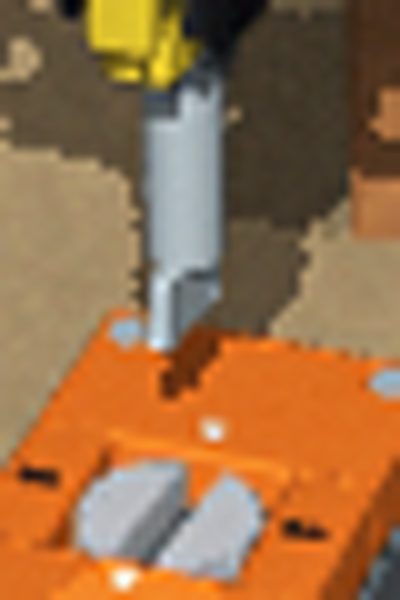

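```bash
python3 -m pendant '[{"travel":[0.01,0.0046,-0.0005],"twist":0},{"travel":[0.022,0.0046,-0.0005],"twist":0},{"travel":[0.03,0.0046,-0.0005],"twist":0},{"travel":[0.034,0.0046,-0.0005],"twist":0},{"travel":[0.036,0.0046,-0.0005],"twist":0},{"travel":[0.036,0.0046,-0.0005],"twist":0}]' -1 30
python3 - <<'E'
from h import *
im=ctrl.get_image("side"); cv2.imwrite("pics/side15.png",im[:,:,::-1]); crop("pics/side15.png","pics/e9.png",300,210,60,60,9)
st()
E
```

```text
time: 21.8
position: [0.4867, -0.0122, 0.1441]
tool_rot: [0.066, 1.573, -0.065]
ft_force: [-0.4, 0.0, -0.6]
grip_width: 0.14
t 21.85 p [ 0.4868 -0.0122  0.1442] F [-0.5  0.3 -0.7] w 0.14
[[-0.003  0.083  0.997]
 [ 0.001  0.997 -0.083]
 [-1.     0.    -0.003]]
```

View pics/e9.png

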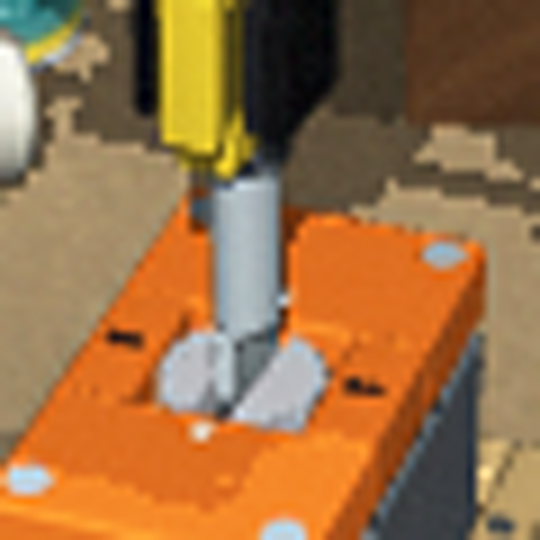

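```bash
python3 -m pendant '[{"travel":[0.002,0,0],"twist":0},{"travel":[0.004,0,0],"twist":0},{"travel":[0.006,0,0],"twist":0},{"travel":[0.006,0,0],"twist":0}]' -1 30
python3 - <<'E'
from h import *
im=ctrl.get_image("side"); cv2.imwrite("pics/side16.png",im[:,:,::-1]); crop("pics/side16.png","pics/e10.png",300,210,60,60,9)
st()
E
```

```text
time: 22.35
position: [0.4866, -0.0122, 0.138]
tool_rot: [0.066, 1.573, -0.065]
ft_force: [0.0, 0.6, -1.1]
grip_width: 0.134
t 22.4 p [ 0.4867 -0.0122  0.1381] F [-0.2 -0.  -0.7] w 0.136
[[-0.003  0.083  0.997]
 [ 0.001  0.997 -0.083]
 [-1.     0.    -0.003]]
```

View pics/e10.png

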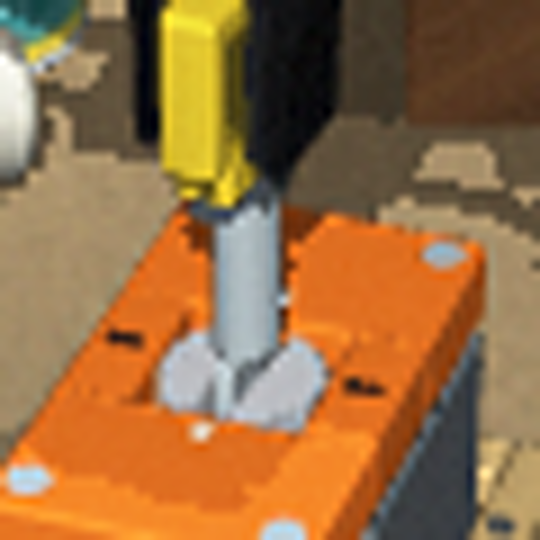

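```bash
python3 -m pendant '[{"travel":[0.001,0,0],"twist":0},{"travel":[0.002,0,0],"twist":0},{"travel":[0.002,0,0],"twist":0}]' -1 30
```

```text
time: 22.78
position: [0.4866, -0.0122, 0.136]
tool_rot: [0.066, 1.573, -0.065]
ft_force: [-0.2, 0.3, -1.0]
grip_width: 0.136
```

```bash
python3 -m pendant '[{"travel":[0.001,0,0],"twist":0},{"travel":[0.0015,0,0],"twist":0},{"travel":[0.0015,0,0],"twist":0}]' -1 30
```

```text
time: 23.15
position: [0.487, -0.0122, 0.1356]
tool_rot: [0.065, 1.573, -0.065]
ft_force: [-1.4, -0.0, 6.2]
grip_width: 0.139
```

```bash
python3 -m pendant '[{"travel":[-0.0012,0,0],"twist":0},{"travel":[-0.0012,0,0.0004],"twist":0.16},{"travel":[-0.0012,-0.0001,0.0008],"twist":0.32},{"travel":[-0.0012,-0.0003,0.0011],"twist":0.48},{"travel":[-0.0012,-0.0005,0.0014],"twist":0.64},{"travel":[-0.0012,-0.0007,0.0017],"twist":0.8},{"travel":[-0.0012,-0.001,0.002],"twist":0.96},{"travel":[-0.0012,-0.0014,0.0022],"twist":1.12},{"travel":[-0.0012,-0.0017,0.0023],"twist":1.28},{"travel":[-0.0012,-0.0017,0.0023],"twist":1.28}]' -1 40
python3 - <<'E'
from h import *
im=ctrl.get_image("side"); cv2.imwrite("pics/side17.png",im[:,:,::-1]); crop("pics/side17.png","pics/e11.png",300,210,60,60,9)
s,T=st(); print(s["torque"],s["joint_positions"])
E
```

```text
time: 24.4
position: [0.4894, -0.0144, 0.1368]
tool_rot: [1.053, 1.302, -1.055]
ft_force: [0.3, -0.3, 0.5]
grip_width: 0.134
t 24.45 p [ 0.4893 -0.0144  0.1368] F [-0.1 -1.3 -0.5] w 0.132
[[-0.002  0.978  0.209]
 [-0.     0.209 -0.978]
 [-1.    -0.002 -0.   ]]
[-0.33466836 -0.14092361 -0.00812363] [ 0.64322154  0.0850467  -0.69124139  1.92650759  0.05956755  1.15239571
 -1.43087546]
```

View pics/e11.png

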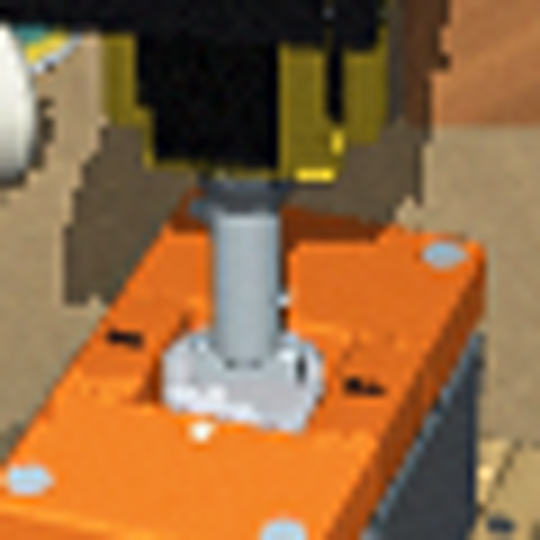

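```bash
python3 -m pendant '[{"travel":[0,0,0],"twist":0.1},{"travel":[0,0,0],"twist":0.2},{"travel":[0,0,0],"twist":0.2}]' -1 40
python3 - <<'E'
from h import *
s,T=st(); print(s["torque"])
E
python3 -m pendant '[{"travel":[0,0,0],"twist":0.06},{"travel":[0,0,0],"twist":0.13},{"travel":[0,0,0],"twist":0.13}]' -1 40
python3 - <<'E'
from h import *
s,T=st(); print(s["torque"])
E
```

```text
time: 24.82
position: [0.4894, -0.0148, 0.1368]
tool_rot: [1.198, 1.216, -1.201]
ft_force: [0.9, -1.9, 0.1]
grip_width: 0.138
t 24.82 p [ 0.4894 -0.0148  0.1368] F [ 0.9 -1.9  0.1] w 0.138
[[-0.002  1.     0.014]
 [-0.001  0.014 -1.   ]
 [-1.    -0.002  0.001]]
[-0.43217027 -0.03553897  0.0487996 ]
time: 25.2
position: [0.4893, -0.0151, 0.1368]
tool_rot: [1.29, 1.154, -1.294]
ft_force: [0.1, -2.2, 0.1]
grip_width: 0.136
t 25.2 p [ 0.4893 -0.0151  0.1368] F [ 0.1 -2.2  0.1] w 0.136
[[-0.002  0.994 -0.113]
 [-0.001 -0.113 -0.994]
 [-1.    -0.002  0.002]]
[-0.46711097  0.10781165  0.07058394]
```

```bash
python3 -m pendant '[{"travel":[0,0,0],"twist":0.05},{"travel":[0,0,0],"twist":0.08},{"travel":[0,0,0],"twist":0.08}]' -1 40
python3 - <<'E'
from h import *
s,T=st(); print(s["torque"])
im=ctrl.get_image("side"); cv2.imwrite("pics/side18.png",im[:,:,::-1]); crop("pics/side18.png","pics/e12.png",300,210,60,60,9)
E
```

```text
time: 25.58
position: [0.4893, -0.0152, 0.1368]
tool_rot: [1.346, 1.113, -1.351]
ft_force: [-0.9, -0.9, 0.9]
grip_width: 0.137
t 25.57 p [ 0.4893 -0.0152  0.1368] F [-0.9 -0.9  0.9] w 0.137
[[-0.002  0.982 -0.19 ]
 [-0.002 -0.19  -0.982]
 [-1.    -0.002  0.002]]
[-0.38936486  0.09045004  0.13378045]
```

View pics/e12.png

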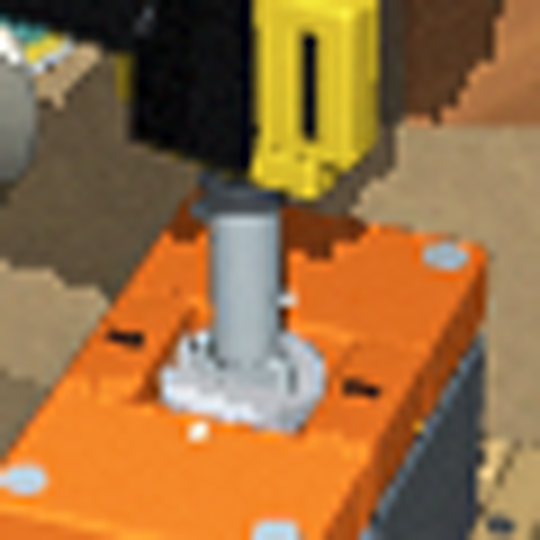

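```bash
python3 -m pendant '[{"travel":[0,0,0],"twist":-0.1},{"travel":[0,0,0],"twist":-0.12},{"travel":[-0.01,0,0],"twist":-0.12},{"travel":[-0.03,0,0],"twist":-0.12},{"travel":[-0.06,0,0],"twist":-0.12},{"travel":[-0.06,0,0],"twist":-0.12}]' -1 40
python3 - <<'E'
from h import *
im=ctrl.get_image("side"); cv2.imwrite("pics/side19.png",im[:,:,::-1]); crop("pics/side19.png","pics/e13.png",270,180,110,130,4.6)
go([(.505,-.15,.2),(.511,-.279,.19)],19.5)
s=ctrl.get_state();print(s["torque"])
E
```

```text
time: 26.38
position: [0.4914, -0.0148, 0.1996]
tool_rot: [1.262, 1.17, -1.261]
ft_force: [-0.3, 0.4, -1.0]
grip_width: 0.133
t 26.43 p [ 0.4902 -0.0149  0.198 ] F [ 0.4 -0.4 -0.3] w 0.132
[[ 0.     0.997 -0.072]
 [-0.002 -0.072 -0.997]
 [-1.     0.     0.002]]
jaw head -94.13 j [ 0.64  0.02 -0.67  1.85  0.02  1.27 -1.68]
travel [-0.0018  0.0244  0.1336]
travel [0.0085 0.0397 0.2619]
twist -1.9832
[ 0.02244262  0.04389495 -0.00653123]
```

View pics/e13.png

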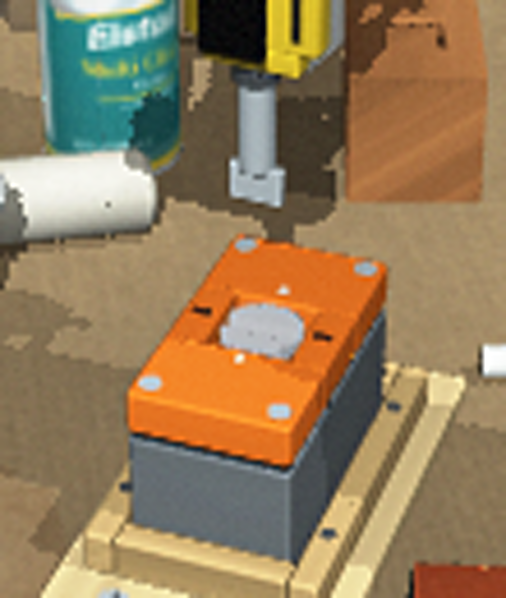

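```bash
python3 -m pendant '[{"travel":[0,0,0.02],"twist":-0.18},{"travel":[0,0.005,0.05],"twist":-0.36},{"travel":[0,0.01,0.08],"twist":-0.54},{"travel":[0,0.015,0.11],"twist":-0.72},{"travel":[0,0.02,0.14],"twist":-0.9},{"travel":[0,0.025,0.17],"twist":-1.08},{"travel":[0,0.03,0.2],"twist":-1.26},{"travel":[0,0.035,0.23],"twist":-1.44},{"travel":[0,0.039,0.25],"twist":-1.62},{"travel":[0,0.0397,0.262],"twist":-1.8}]' -1 40
python3 - <<'E'
from h import *
go([(.511,-.279,.19)],19.5)
E
```

```text
time: 27.68
position: [0.5101, -0.2801, 0.1968]
tool_rot: [-0.127, 1.569, 0.126]
ft_force: [0.0, -0.1, -1.0]
grip_width: 0.136
t 27.68 p [ 0.5101 -0.2801  0.1968] F [ 0.  -0.1 -1. ] w 0.136
[[-0.002 -0.161  0.987]
 [-0.001  0.987  0.161]
 [-1.    -0.    -0.002]]
jaw head 9.24 j [ 0.94  0.24 -0.56  1.64  0.13  1.3   0.52]
travel [0.0068 0.001  0.001 ]
twist -0.1791
```

```bash
python3 -m pendant '[{"travel":[0.02,0.001,0.001],"twist":-0.179},{"travel":[0.04,0.001,0.001],"twist":-0.179},{"travel":[0.042,0.001,0.001],"twist":-0.179},{"travel":[0.042,0.001,0.001],"twist":-0.179}]' -1 40
python3 - <<'E'
from h import *
im=ctrl.get_image("side"); cv2.imwrite("pics/side20.png",im[:,:,::-1]); crop("pics/side20.png","pics/e14.png",310,110,90,110,5.3)
im=ctrl.get_image("top"); cv2.imwrite("pics/top20.png",im[:,:,::-1]); crop("pics/top20.png","pics/e15.png",250,215,120,90,6)
go([(.511,-.279,.0745)],19.5)
E
```

```text
time: 28.18
position: [0.511, -0.2786, 0.1547]
tool_rot: [-0.266, 1.556, 0.266]
ft_force: [0.2, -0.1, -1.1]
grip_width: 0.138
t 28.27 p [ 0.5115 -0.2789  0.1556] F [ 1.5  0.5 -0.3] w 0.138
[[-0.001 -0.333  0.943]
 [-0.001  0.943  0.333]
 [-1.    -0.001 -0.001]]
jaw head 19.46 j [ 0.95  0.27 -0.58  1.69  0.16  1.22  0.67]
travel [ 0.0811  0.0002 -0.0004]
twist -0.0008
```

View pics/e14.png

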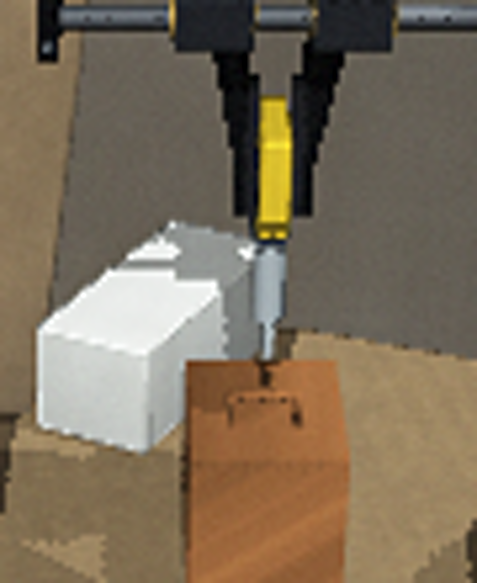

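View pics/e15.png

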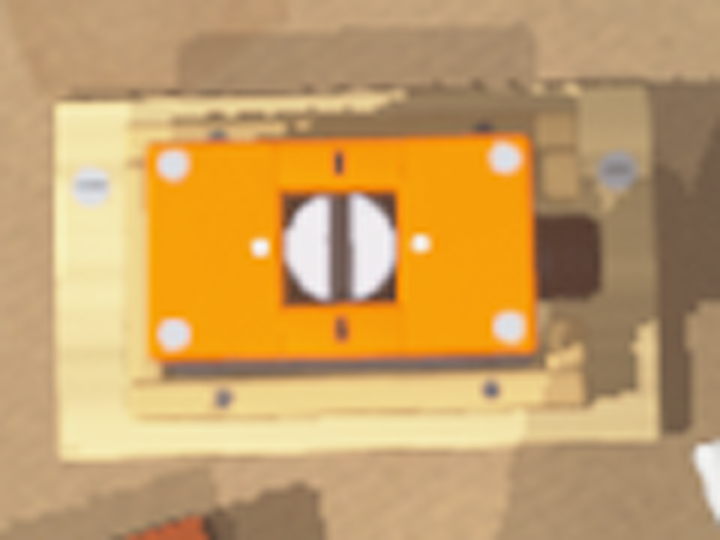

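```bash
python3 -m pendant '[{"travel":[0.02,0,-0.0004],"twist":0},{"travel":[0.04,0,-0.0004],"twist":0},{"travel":[0.06,0,-0.0004],"twist":0},{"travel":[0.074,0,-0.0004],"twist":0},{"travel":[0.079,0,-0.0004],"twist":0},{"travel":[0.0811,0,-0.0004],"twist":0},{"travel":[0.0811,0,-0.0004],"twist":0}]' -1 40
```

```text
time: 29.15
position: [0.5115, -0.2794, 0.075]
tool_rot: [-0.268, 1.554, 0.265]
ft_force: [0.4, 0.5, -0.6]
grip_width: 0.129
```

```bash
python3 -m pendant '[{"travel":[0.001,0,0],"twist":0},{"travel":[0.001,0,0],"twist":0}]' -1 10;  python3 -m pendant '[{"travel":[0,0,0],"twist":0},{"travel":[0,0,0],"twist":0},{"travel":[0,0,0],"twist":0},{"travel":[0,0,0],"twist":0},{"travel":[0,0,0],"twist":0},{"travel":[0,0,0],"twist":0},{"travel":[0,0,0],"twist":0},{"travel":[0,0,0],"twist":0}]' 1 10
python3 - <<'E'
from h import *
im=ctrl.get_image("side"); cv2.imwrite("pics/side21.png",im[:,:,::-1]); crop("pics/side21.png","pics/e16.png",310,130,90,100,5.3)
E
```

```text
time: 29.4
position: [0.5117, -0.2795, 0.0744]
tool_rot: [-0.268, 1.554, 0.265]
ft_force: [0.9, -0.3, -1.1]
grip_width: 0.137
time: 30.4
position: [0.5117, -0.2795, 0.0744]
tool_rot: [-0.268, 1.554, 0.265]
ft_force: [0.0, -1.2, -0.3]
grip_width: 0.953
```

View pics/e16.png

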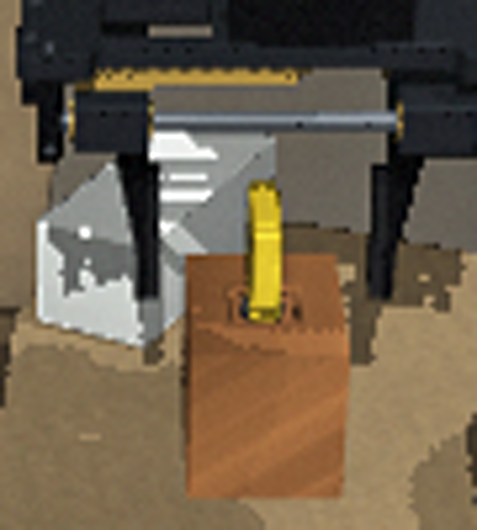

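```bash
python3 -m pendant '[{"travel":[-0.04,0,0],"twist":0},{"travel":[-0.09,0,0],"twist":0},{"travel":[-0.14,0,0],"twist":0},{"travel":[-0.16,0.04,0],"twist":0},{"travel":[-0.16,0.09,0],"twist":0},{"travel":[-0.16,0.13,0],"twist":0},{"travel":[-0.16,0.13,0],"twist":0}]' 1 10
python3 - <<'E'
from h import *
im=ctrl.get_image("side"); cv2.imwrite("pics/side22.png",im[:,:,::-1]); crop("pics/side22.png","pics/e17.png",200,110,280,230,2.5)
im=ctrl.get_image("top"); cv2.imwrite("pics/top22.png",im[:,:,::-1])
st()
E
```

```text
time: 31.32
position: [0.4681, -0.1534, 0.2347]
tool_rot: [-0.273, 1.553, 0.267]
ft_force: [0.1, -0.6, -0.0]
grip_width: 1.001
t 31.43 p [ 0.4683 -0.157   0.2344] F [-0.9  0.1 -0.6] w 1.002
[[ 0.001 -0.333  0.943]
 [-0.004  0.943  0.333]
 [-1.    -0.004 -0.   ]]
```

View pics/e17.png

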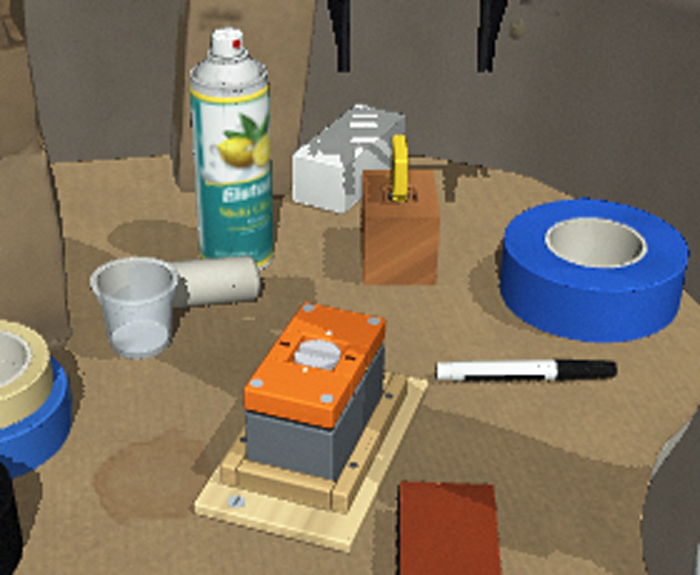

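View pics/top22.png

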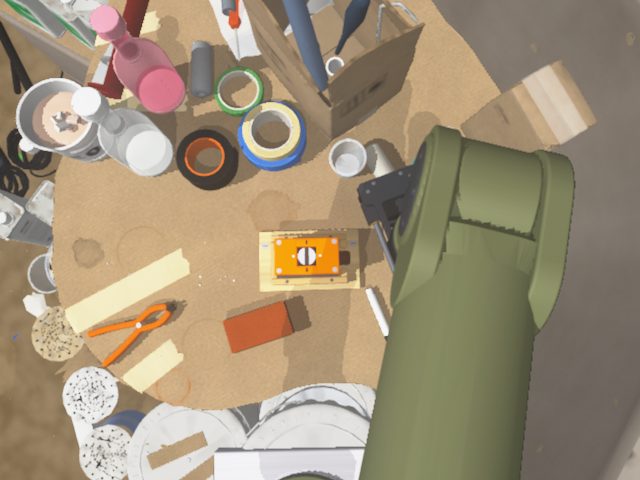

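Run:
```python
from h import *
for f in ("side0","side22"):
    h=cv2.cvtColor(cv2.imread(f"pics/{f}.png"),cv2.COLOR_BGR2HSV)[150:215,335:390]
    m=cv2.inRange(h,(25,180,120),(35,255,255)); ys,xs=np.nonzero(m); print(f,m.sum()//255,xs.mean()+335,ys.mean()+150,xs.min(),xs.max(),ys.min(),ys.max())
g=(6,250,215)
L=[ray("top",u(p,*g),.085) for p in [(150,144),(527,137),(538,351),(152,359)]]; print("lid",np.round(rect(L)[0],4),[round(ang(L[i],L[(i+1)%4]),1) for i in range(4)])
S=[ray("top",u(p,*g),.0835) for p in [(340,195),(342,300)]];print("slot",ang(*S))
```

```text
side0 126 360.25396825396825 176.5952380952381 23 28 15 39
side22 125 359.8 176.36 22 27 14 39
lid [ 0.4844 -0.0156  0.085 ] [np.float64(-90.2), np.float64(-178.5), np.float64(89.9), np.float64(0.1)]
slot -179.82869369349885
```

```bash
python3 -c "
from bench import ctrl
print(ctrl.close_job(), ctrl.get_state()['time'])"
```

```text
the job is handed in; nothing more can be done
the job is handed in; nothing more can be done
```

I tipped the box over two quarter turns, releasing it on its plain end in between, and it now sits lid up in the cradle with the gland in the notch. I then turned the lock clockwise until the torque rose at its stop and hung the key back in its block. I handed the job in at about 31.5 s of the 72 s allowed.

The last checks were all from the camera images:
- **Box:** the lid centre is within about 0.5 mm of the cradle centre, and its axes are in line with the cradle within about 1°. I did not measure its height or tilt; it pressed on the floor at the expected height and looks flat in both views.
- **Lock:** the slot lies along the black dashes, about 90° from the box's length.
- **Key:** the wing is within 1 pixel of where it was in the first picture, upright in the well.
- **Bystanders:** the sanding pad, tape and cup look unmoved. The arm hid part of the pen in the last top view, but it looks in place from the side.

No check failed. The two cameras disagreed by up to about 4 mm in y, and x from the images was about 1.5 mm off the arm's own reading. I averaged the views and used where the jaws had centred the box.

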